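# Unclip the battery cover of a microscope light base

### The job

The cells in the cordless light base need changing: press the orange snap tab of the dark battery cover inward just enough to free its catch, raise that end while you keep it pressed, then unhook the tongues at the cover's other end and lift the cover off. Lay it down gently in the middle of the steel tray, outer face up, and leave the other things where they are. The tab and the tongues are thin plastic: feel for the release and force nothing.

Things in the scene. Friction and masses are not known exactly. Their poses are not given: they have to be found in the camera images.
- light_base: Cordless light base of a stereo microscope: heavy off-white casting that stays put, 200 mm along x, 280 mm along y, flat deck 70 mm up. Origin: centre of its underside; z up; front (dimmer knob, red switch) at its -x. Towards -y the hatch with the dark battery cover; towards +y a round stage glass (104 mm wide, 3 mm high, centre at y +55 mm) with a Petri dish on it.
- hatch (a point): Centre of the battery hatch at deck height (x 0, y -72, z 70 mm of the light base, same axes: x along the cover, away from its tab; z up). The deck round the opening is a 3 mm lip, under which the cover's catch (-x end) and tongues (+x end) hook. Free flat deck: 45 mm in front of the tab, 45 mm beside the cover at -y, 30 mm to the glass at +y.
- cover_centre (a point): Centre of the dark grey cover's shell, half-way up, 9 mm above the hatch point when closed; axes then as the hatch. Shell 46 mm wide along y (ribbed parallel sides, to grasp), 90 mm along x (-44 to +46 mm), 18 mm high, lower edge on the deck. Laid down outer face up it stands on its foot and tongues, centre about 22 mm above the floor, tab end higher by 0.14 rad.
- battery_cover: The same loose cover as a body, about 0.1 kg, same origin and axes. Two tongues at its +x end reach 3 mm under the lip, with 1.5 mm of room. With the tab end raised, draw the cover 4 mm towards its own -x (at about 5 mm its foot meets the lip) to free them, then lift. Below the shell's lower edge: tongues 8 mm, the U-shaped foot that carries the tab (at x -36 to -48.5) 19.5 mm.
- snap_tab: Orange snap tab at the cover's -x end: a leaf bending about its foot (its origin, 47.5 mm towards -x and 27 mm below the cover centre; y the bending axis), with a rounded thumb pad, 9 mm thick, 25 mm wide along y, middle 10 mm above the deck. Leaves take a set: the pad's outer face stands at x -51 to -59 mm of the hatch, found only by touch or sight. It breaks above 16 N.
- catch (a point): Tip of the tab's catch under the deck lip. Press the pad towards +x: the cover shifts up to 1 mm, then the tab bends by about 2.1 N per mm, is clear of the lip at 9 to 10 N and meets a stop at 12 to 13 N. The finger's friction then raises tab and cover end: raise 11 to 14 mm; the pad goes 3 to 4 mm further to +x, follow it. Let go, the catch (underside 8.5 mm below the shell) rests on the deck.
- tray: Fixed shallow stainless instrument tray, 150 mm along its x, 200 mm along its y, rim 16 mm high, walls and floor 3 mm. Origin: centre of its underside, on the bench.
- petri_dish: Bystander: covered glass Petri dish, diameter 64 mm, 16 mm high, on the stage glass. Origin: centre of its underside.
- specimen_jar: Bystander: amber glass jar with red cap, diameter 48 mm, 62 mm high, standing on the bench beyond the tray. Origin: centre of its underside.
- eyepiece: Bystander: black eyepiece, diameter 33 mm, 56 mm high, standing on the bench beyond the light base. Origin: centre of its underside.
Not all that is in view belongs to the job. What is shaped like the tray but blue, green or purple is not meant.

How it is judged:
By the outcome, as a careful person would: the job done as asked, in the order asked, and still so for the second after the job is handed in, with the robot touching nothing.
It also fails if it takes over 72 s, if anything falls off the work surface, if the arm or the gripper's body presses on something with over 40 N, if the wrist force passes 120 N, or if a joint passes its speed limit or range.

### The arm

A 6-joint arm with a two-finger parallel gripper is mounted at the origin on the work surface. World frame = base frame: x ahead of the robot, y to its left, z up, the work surface at z = 0. Lengths are in m, angles in rad, forces in N, time in s.
With the tool pointing down it reaches from about 0.3 to 0.875 m from the base axis. Payload 6.4 kg.
Tool frame: the origin (TCP) lies on the front face of the gripper's body, between the roots of the fingers; the fingertips stand 73 mm ahead of it and the grasp point (between the pads) lies ctrl.pinch_z ahead of it (ctrl.pinch_z is the distance from the TCP to the grasp point, in m); z points along the fingers, x is the direction in which the jaws open and shut, and the axes are right-handed (so a half turn about z gives the same grasp; the last joint's range is limited). The gripper opens to 85 mm and grips with 20 to 120 N. Pads are 22 mm wide; open, the fingers measure 114 mm over their backs; the gripper's body (76 mm by 85 mm) begins 54 mm behind the grasp point. The pads swing forward as they close: fully open they stand 13 mm farther back than shut.
Start: joints at [1.012, 0.181, 1.607, -0, 1.354, -0.206], TCP at [0.199, 0.54, 0.304] pointing down, gripper open.
Joint ranges: [-2.99, 2.99], [-0.89, 2.07], [0.3, 2.58], [-1.14, 4.28], [0, 2.63], [-3.12, 3.12]. Speed limits (rad/s): [2.57, 2.57, 3.01, 3.14, 3.14, 3.14].

### API

Orientations are given as a unit quaternion [w, x, y, z].
In Python, from bench import ctrl gives the robot as it stands.
- The arm moves only by the tool move_arm, never from a script. Its argument "rows" is text: rows parted by semicolons, each of 7 numbers parted by spaces: the shift along the tool's x, y, z in cm, then the turn, a rotation vector about the tool's x, y, z in degrees, then the opening, from 0 (shut) to 1 (fully open). In form: x y z rx ry rz grip; .... A call has 1 to 20 rows; each row shifts and turns the commanded pose from where the row before left it, along the tool's axes as they then stand; what a row does not reach is not made up. A row lasts 1/10 s, in which the tool goes at most 50 mm and 8.59 degrees, less where a joint would pass 70% of its speed; a pose out of reach is approached as far as the arm can. A call with a gripper value outside its range is refused whole. The fingers move at their own pace and stop on an object; the grip force is fixed at half the most. Time passes only in rows, so rows that do not move let the fingers close. It gives the time, the measured TCP pose, the force and the opening at its end, in the units of the state.
- ctrl.get_obs(): the state, without advancing time (a new reading comes with each control period).
- ctrl.camera(name): name is "side" or "top"; returns a dict with "color" (384x512x3 uint8, blue, green, red), "fx", "fy", "cx", "cy" (pixels), "k1" (the pictures are not rectified: a ray, as slopes to the right and down, at radius r is drawn at 1 + k1 r^2 times it, then the intrinsics apply), "rvec" (rotation vector, rad) and "tvec" (3), from world to camera coordinates, as OpenCV has them. Camera axes: x right, y down, z forward; pixel columns grow to the right and rows downward; lengths in m; the calibration is good to about 2 mm. A picture is of the moment at which its call begins. There is no depth.
- ctrl.hand_in(): hands the job in, once; it reports no verdict.
Trained networks look in the newest picture that a camera, given by its name, has taken for a name from the list of things; names that differ only in an ending like _2 or _b are one class to them, and where a whole thing is asked for, a point or a joint stands for the part that bears it (a point fixed in the world has none). Each returns a list of dicts, best first, with "confidence" (0 to 1); they miss things now and then, are a little off and sometimes report something else, mostly with a low value. They report only what shows in the picture. A call takes as long as a camera call. They do not tell look-alikes from the thing itself.
- ctrl.look_for(camera, query): "bbox" ([left, top, right, bottom] in pixels, round what is visible of it).
- ctrl.trace(camera, query): "region" (384x512 bool, what is visible of it) and "bbox" ([left, top, right, bottom] in pixels, round what is visible of it).
The state is a dict: "time_s": time; "q": joint angles; "dq": joint speeds; "joint_efforts": joint torques, N m; "eef_pos": TCP position; "eef_rot": TCP orientation; "wrist_force": force on the tool from outside, world axes, zero at the start; "torque": the same for the moment, N m; "opening": opening from 0.0 (shut) to 1.0 (fully open).
Only numpy, scipy, OpenCV 4.12 (cv2) and the standard library are available. Lean on these libraries where they do the work, as an engineer would, in place of code of your own. Each camera call takes 0.05 s, during which the arm holds its last target.

## Working session

There is one attempt and no reset: what is moved stays moved. The work goes in short steps, Python scripts to look and compute and a tool call to move; the robot and the scene stay as the last step left them, time stands still between calls to the robot, and variables do not carry over. Pictures are saved under pics/ and viewed, and the job is handed in when it is done.

Besides the shell and the picture viewer there is one more tool, called after "Emit:" by a JSON object that holds its "fn" and its "kwargs", one argument or row to a line. move_arm: Moves the arm, as the interface text tells. Its arguments: {"type":"object","properties":{"rows":{"type":"string"}},"required":["rows"]}

```bash
ls; mkdir -p pics
cat > h.py <<'E'
import numpy as np, cv2
from bench import ctrl
from scipy.spatial.transform import Rotation as R
def cam(n):
    c=ctrl.camera(n); return c
def proj(c,P):
    P=np.atleast_2d(P); Rm=cv2.Rodrigues(np.array(c["rvec"],float))[0]
    X=P@Rm.T+np.array(c["tvec"]).ravel(); s=X[:,:2]/X[:,2:]
    r2=(s**2).sum(1,keepdims=True); s=s*(1+c["k1"]*r2)
    return s*[c["fx"],c["fy"]]+[c["cx"],c["cy"]]
def ray(c,uv):
    K=np.array([[c["fx"],0,c["cx"]],[0,c["fy"],c["cy"]],[0,0,1]],float)
    s=cv2.undistortPoints(np.array([[uv]],float),K,np.array([c["k1"],0,0,0.]))[0,0]
    Rm=cv2.Rodrigues(np.array(c["rvec"],float))[0]
    o=-Rm.T@np.array(c["tvec"]).ravel(); d=Rm.T@np.array([s[0],s[1],1]); return o,d
def onz(c,uv,z):
    o,d=ray(c,uv); return o+d*(z-o[2])/d[2]
E
python3 - <<'E'
from h import *
print(ctrl.get_obs(), ctrl.pinch_z)
for n in("top","side"):
    c=cam(n); cv2.imwrite(f"pics/{n}0.png",c["color"]); np.save(n+"0.npy",c,allow_pickle=True)
    print({k:v for k,v in c.items() if k!="color"})
    for q in["light_base","battery_cover","snap_tab","tray","petri_dish","specimen_jar","eyepiece"]:
        for d in ctrl.look_for(n,q)[:3]: print(n,q,np.round(d["bbox"]),round(d["confidence"],2))
E
```

```text
pics
{'time_s': 0.0, 'q': array([ 1.01171657e+00,  1.81541725e-01,  1.60803077e+00,  2.80373421e-06,
        1.35383298e+00, -2.06283521e-01]), 'dq': array([ 0.00026668, -0.00094132, -0.00082012,  0.00221289, -0.00052595,
        0.00029015]), 'joint_efforts': array([ 1.23618196e-03, -4.44877768e+01, -3.51341164e+01, -3.14481013e-04,
        9.09141731e-03, -1.11405797e-05]), 'eef_pos': array([0.19840847, 0.53920963, 0.30297267]), 'eef_rot': array([ 3.53981299e-04,  8.20220284e-01,  5.72047081e-01, -8.34436290e-04]), 'wrist_force': array([ 0.42368528,  1.2261883 , -0.36937832]), 'torque': array([-0.0227048 , -0.00123994,  0.01975989]), 'opening': 1.0000875083007008} 0.0539
{'fx': 497.8123797385037, 'fy': 497.8123797385037, 'cx': 255.0423661278124, 'cy': 202.38956027920983, 'k1': -0.024926678872362808, 'rvec': array([ 2.18585883, -2.1909053 ,  0.05993497]), 'tvec': array([0.15461481, 0.48493254, 1.80090532])}
top light_base [317. 153. 405. 226.] 0.73
top battery_cover [375. 182. 391. 212.] 0.9
top snap_tab [338. 171. 354. 191.] 0.71
top tray [101. 199. 157. 243.] 0.96
top tray [220. 223. 281. 274.] 0.91
top tray [216. 153. 275. 193.] 0.74
top petri_dish [338. 173. 354. 189.] 0.55
top specimen_jar [238. 126. 251. 139.] 0.64
top eyepiece [363. 144. 371. 158.] 0.52
top eyepiece [374. 180. 391. 212.] 0.38
{'fx': 359.6767716891845, 'fy': 359.6767716891845, 'cx': 254.53714624929916, 'cy': 189.67748261073902, 'k1': -0.03347302991347755, 'rvec': array([ 2.21643733, -0.10710536,  0.03187804]), 'tvec': array([-0.47696938,  0.18728728,  1.04848656])}
side light_base [232. 242. 328. 358.] 0.67
side light_base [256. 301. 299. 324.] 0.33
side battery_cover [256. 298. 302. 324.] 0.73
side tray [258. 178. 305. 223.] 0.96
side tray [208. 131. 248. 152.] 0.88
side tray [112. 285. 202. 370.] 0.73
side petri_dish [276. 253. 298. 276.] 0.66
side specimen_jar [317. 175. 333. 202.] 0.49
side eyepiece [335. 287. 351. 313.] 0.81
```

Run:
```python
import cv2,numpy as np
t=cv2.imread("pics/top0.png");s=cv2.imread("pics/side0.png")
cv2.imwrite("pics/top0b.png",cv2.resize(t[110:290,90:420],None,fx=2.4,fy=2.4,interpolation=3))
cv2.imwrite("pics/side0b.png",cv2.resize(s[110:384,90:390],None,fx=2.1,fy=2.1,interpolation=3))
```

```text
(no output)
```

View pics/top0b.png

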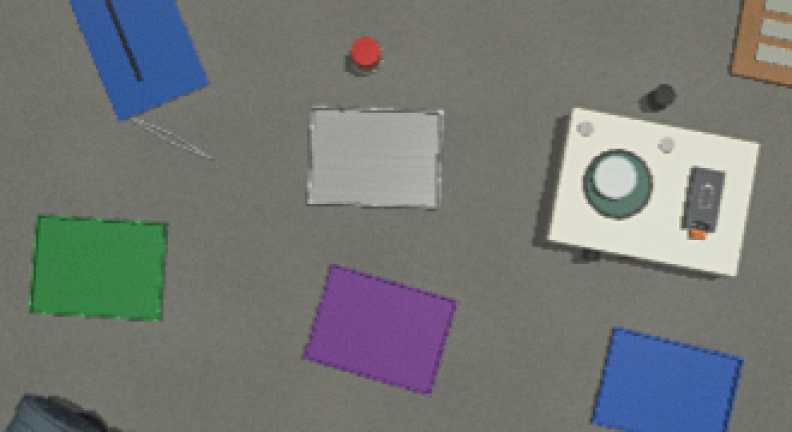

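View pics/side0b.png

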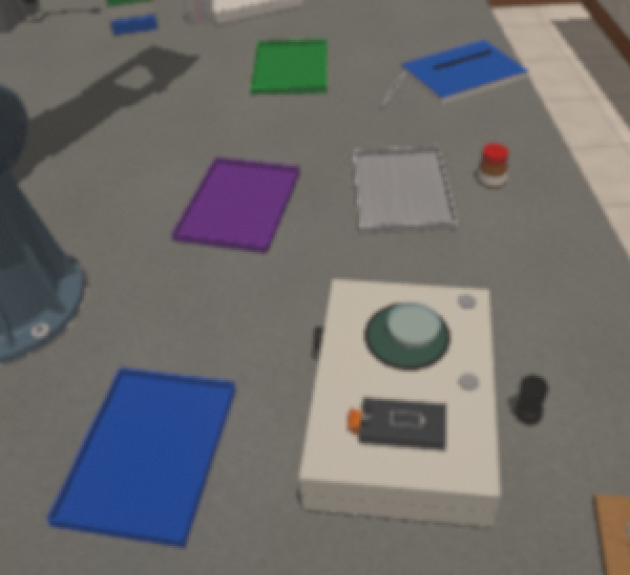

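The steel tray is the grey one: top [216,153,275,193], side [258,178,305,223]. The blue, green and purple look-alikes are excluded. Next I'll fit the poses to both cameras.

```bash
cat > fit.py <<'E'
from h import *
from scipy.optimize import minimize
def box(x0,x1,y0,y1,z0,z1): return np.array([[x,y,z] for x in(x0,x1) for y in(y0,y1) for z in(z0,z1)],float)
def place(P,p,z=0):
    c,s=np.cos(p[2]),np.sin(p[2]); return P@np.array([[c,s,0],[-s,c,0],[0,0,1]])+[p[0],p[1],z]
S=8
def sil(c,P,sh):
    h=cv2.convexHull(proj(c,P).astype(np.float32))[:,0]
    m=np.zeros(sh,np.uint8); m=cv2.resize(m,None,fx=4,fy=4)
    cv2.fillConvexPoly(m,np.round(((h+.5)*4-.5)*16).astype(np.int32),255,shift=4)
    return cv2.resize(m,(sh[1],sh[0]),interpolation=cv2.INTER_AREA)/255.
def fit(P,views,p0,z=0):
    def f(p): return sum(np.abs(sil(c,place(P,p,z),m.shape)-m).sum() for c,m in views)
    best=minimize(f,p0,method="Nelder-Mead",options=dict(initial_simplex=np.array([p0,np.add(p0,[.01,0,0]),np.add(p0,[0,.01,0]),np.add(p0,[0,0,.08])]),xatol=1e-5,fatol=.01))
    return best.x,best.fun,sum(m.sum() for c,m in views)
E
python3 - <<'E'
from fit import *
C={}
for n in("top","side"): C[n]=ctrl.camera(n); 
M={}
for n in C:
    ctrl.camera(n)
    for q in["light_base","battery_cover","snap_tab","tray"]:
        for i,d in enumerate(ctrl.trace(n,q)[:4]):
            print(n,q,i,np.round(d["bbox"]),round(d["confidence"],2),d["region"].sum()); M[n,q,i]=d["region"]
import pickle; pickle.dump((C,M),open("m.pkl","wb"))
E
```

```text
top light_base 0 [318. 154. 409. 226.] 0.88 4101
top battery_cover 0 [375. 179. 391. 211.] 0.79 402
top tray 0 [101. 197. 158. 242.] 0.91 2242
top tray 1 [333. 246. 404. 303.] 0.76 2374
top tray 2 [218. 154. 273. 198.] 0.61 2190
top tray 3 [219. 223. 282. 275.] 0.6 2346
side light_base 0 [232. 244. 329. 360.] 0.61 8313
side battery_cover 0 [254. 302. 301. 324.] 0.59 972
side battery_cover 1 [254. 303. 260. 315.] 0.35 71
side battery_cover 2 [316. 177. 333. 202.] 0.2 248
side snap_tab 0 [255. 305. 261. 318.] 0.6 62
side tray 0 [209. 130. 247. 153.] 0.81 916
side tray 1 [111. 283. 202. 370.] 0.64 5075
side tray 2 [256. 179. 309. 221.] 0.55 1794
side tray 3 [256. 304. 264. 317.] 0.48 74
```

Run:
```python
from fit import *
import pickle; C,M=pickle.load(open("m.pkl","rb"))
base=box(-.1,.1,-.14,.14,0,.07); tray=box(-.075,.075,-.1,.1,0,.016); cov=box(-.044,.046,-.023,.023,0,.018)
def fill(m,k=3):
    m=m.astype(np.uint8); m=cv2.morphologyEx(m,cv2.MORPH_CLOSE,np.ones((k,k),np.uint8)); cs,_=cv2.findContours(m,0,2); c=max(cs,key=cv2.contourArea); o=np.zeros_like(m); cv2.drawContours(o,[cv2.convexHull(c)],-1,1,-1); return o.astype(float)
i={"top":2,"side":2}
for nm,P,k,z,p0 in (("base",base,"light_base",0,None),("cover",cov,"battery_cover",.07,None),("tray",tray,"tray",0,None)):
  V={n:(C[n],M[n,k,2 if k=="tray" else 0].astype(float)) for n in C}
  if nm=="base":
    V2={}
    for n in C:
      g=C[n]["color"].astype(int); m=(g.min(2)>125)&(cv2.dilate(M[n,k,0].astype(np.uint8),np.ones((9,9)))>0); V2[n]=(C[n],fill(m))
  ys,xs=np.nonzero(V["top"][1]); q=onz(C["top"],(xs.mean(),ys.mean()),z+P[:,2].max()/2); p0=[q[0],q[1],-.15 if nm!="tray" else 0]
  for lab,v in (("both",V.values()),("top",[V["top"]]),("side",[V["side"]])):
    print(nm,lab,*[np.round(a,4) for a in fit(P,list(v),p0,z)])
  if nm=="base":
   for lab,v in (("both",V2.values()),("top",[V2["top"]]),("side",[V2["side"]])):
    print(nm,"col",lab,*[np.round(a,4) for a in fit(P,list(v),p0,z)])
```

```text
base both [ 0.527  -0.2259 -0.1962] 2463.6588 12414.0
base top [ 0.5276 -0.2275 -0.1912] 727.5765 4101.0
base side [ 0.5273 -0.2233 -0.1961] 1679.102 8313.0
base col both [ 0.5291 -0.224  -0.2028] 1786.2314 13291.0
base col top [ 0.529  -0.2311 -0.2012] 76.7922 4688.0
base col side [ 0.5342 -0.1918 -0.1957] 893.0235 8603.0
cover both [ 0.5127 -0.2983 -0.1696] 186.3059 1374.0
cover top [ 0.5119 -0.296  -0.1998] 43.6078 402.0
cover side [ 0.5128 -0.2988 -0.1875] 119.9765 972.0
tray both [ 0.5857  0.185  -0.0392] 162.4745 3984.0
tray top [ 0.5861  0.1844 -0.0395] 98.2824 2190.0
tray side [ 0.5857  0.1863 -0.0407] 57.7373 1794.0
```

```bash
cat > ov.py <<'E'
from fit import *
E_=[(0,1),(2,3),(4,5),(6,7),(0,2),(1,3),(4,6),(5,7),(0,4),(1,5),(2,6),(3,7)]
def overlay(c,items,roi,f,fn):
    x0,y0,x1,y1=roi; im=cv2.resize(c["color"][y0:y1,x0:x1],None,fx=f,fy=f,interpolation=cv2.INTER_CUBIC)
    for P,col in items:
        u=((proj(c,P)-[x0,y0]+.5)*f-.5)
        for a,b in E_: cv2.line(im,tuple(int(v) for v in np.round(u[a])),tuple(int(v) for v in np.round(u[b])),col,1,cv2.LINE_AA)
    cv2.imwrite(fn,im)
E
python3 - <<'E'
from ov import *
import pickle; C,M=pickle.load(open("m.pkl","rb"))
base=box(-.1,.1,-.14,.14,0,.07); cov=box(-.044,.046,-.095,-.049,.07,.088); 
p=(.5285,-.2285,-.2)
it=[(place(base,p),(0,0,255)),(place(cov,p),(0,255,0))]
overlay(C["top"],it,(312,145,412,235),7,"pics/ovt1.png"); overlay(C["side"],it,(225,235,335,365),4.5,"pics/ovs1.png")
E
```

```text
(no output)
```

View pics/ovt1.png

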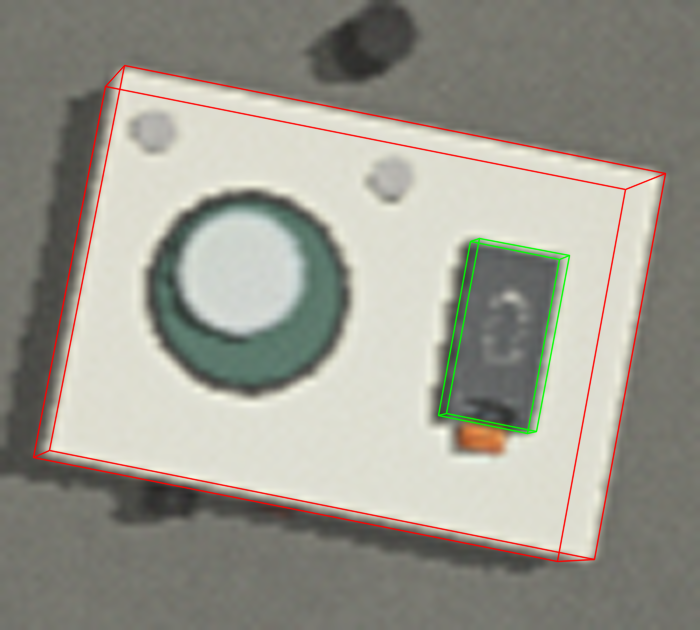

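View pics/ovs1.png

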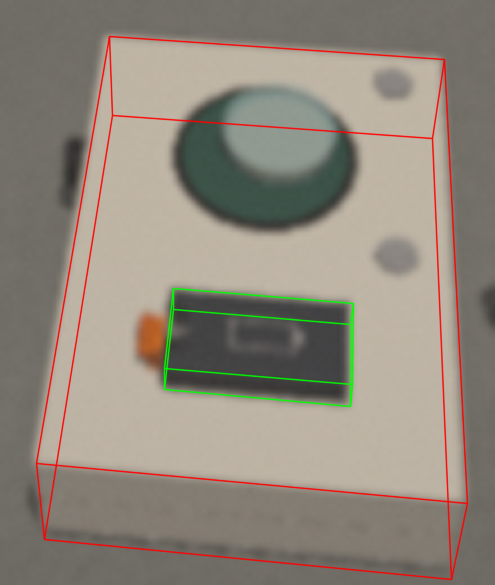

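```bash
cat > g.py <<'E'
from ov import *
YAW=-.2; H=np.array([.514,-.2984,.07])
ux=np.array([np.cos(YAW),np.sin(YAW),0]); uy=np.array([-np.sin(YAW),np.cos(YAW),0]); uz=np.array([0,0,1.])
def hp(x,y,z): return H+ux*x+uy*y+uz*z
def tool():
    o=ctrl.get_obs(); q=o["eef_rot"]; return o,R.from_quat([q[1],q[2],q[3],q[0]])
def rot_des(yaw,tilt=0): # tool y along heading yaw, z down
    c,s=np.cos(yaw),np.sin(yaw); y=np.array([c,s,0]); z=np.array([0,0,-1.]); x=np.cross(y,z); return R.from_matrix(np.c_[x,y,z])*R.from_euler("x",tilt)
def report(target,Rd):
    o,r=tool(); rv=(r.inv()*Rd).as_rotvec(degrees=True)
    print("t",o["time_s"],"pos",np.round(o["eef_pos"],4),"hatch xyz mm",np.round([(o["eef_pos"]-H)@v*1e3 for v in(ux,uy,uz)],1))
    print("rot deg",np.round(rv,2),"shift cm in desired frame",np.round(Rd.inv().apply(target-o["eef_pos"])*100,2),"in cur frame",np.round(r.inv().apply(target-o["eef_pos"])*100,2))
    print("F hatch",np.round([o["wrist_force"]@v for v in(ux,uy,uz)],2),"open",round(o["opening"],3))
E
python3 - <<'E'
from g import *
import pickle; C,M=pickle.load(open("m.pkl","rb"))
for n in C:
    g=C[n]["color"].astype(int); b,gg,r=g[...,0],g[...,1],g[...,2]
    m=(r-b>60)&(r>120); m[:, :200]=0
    m&=(cv2.dilate(M[n,"light_base",0].astype(np.uint8),np.ones((9,9)))>0)
    ys,xs=np.nonzero(m); print(n,len(xs),xs.min(),xs.max(),ys.min(),ys.max())
    for u,v in ((xs.mean(),ys.max()+.5),(xs.min()-.5,ys.mean()),(xs.mean(),ys.mean())):
        P=onz(C[n],(u,v),.082); print([round((P-H)@w*1e3,1) for w in(ux,uy)])
report(hp(-.09,0,.2),rot_des(YAW))
E
```

```text
top 23 378 383 205 209
[np.float64(-59.9), np.float64(-0.8)]
[np.float64(-53.6), np.float64(11.1)]
[np.float64(-51.5), np.float64(0.7)]
side 59 255 261 305 315
[np.float64(-50.3), np.float64(-18.2)]
[np.float64(-60.2), np.float64(-3.7)]
[np.float64(-51.9), np.float64(-2.9)]
t 1.4 pos [0.1986 0.5396 0.3039] hatch xyz mm [-475.6  758.6  233.9]
rot deg [ 0.    0.   -8.75] shift cm in desired frame [-75.86  38.56   3.39] in cur frame [-69.11  49.65   3.39]
F hatch [-0.21 -0.44  0.25] open 1.004
```

Emit:
{"fn": "move_arm", "kwargs": {
  "rows": "0 0 0 0 0 -8.5 0; -4 2 0 0 0 0 0; -4 2 0 0 0 0 0; -4 2 0 0 0 0 0; -4 2 0 0 0 0 0; -4 2 0 0 0 0 0; -4 2 0 0 0 0 0; -4 2 0 0 0 0 0; -4 2 0 0 0 0 0; -4 2 0 0 0 0 0; -4 2 0 0 0 0 0; -4 2 0 0 0 0 0; -4 2 0 0 0 0 0; -4 2 0 0 0 0 0; -4 2 0 0 0 0 0; -4 2 0 0 0 0 0; -4 2 0 0 0 0 0; -4 2 0 0 0 0 0; -4 2 0 0 0 0 0; -3 2 0 0 0 0 0"
}}

```text
time_s: 3.4
eef_pos: [0.4185, -0.2746, 0.3039]
eef_rot: [0.0, 0.776, 0.631, -0.0]
wrist_force: [0.4, 0.1, 0.1]
opening: -0.003
```

Run:
```python
from g import *
report(hp(-.09,0,.078),rot_des(YAW))
```

```text
t 3.4 pos [ 0.4185 -0.2746  0.3039] hatch xyz mm [-98.3   4.3 233.9]
rot deg [ 0.02  0.03 -0.35] shift cm in desired frame [-0.43  0.83 15.59] in cur frame [-0.42  0.83 15.59]
F hatch [0.33 0.18 0.06] open -0.003
```

Emit:
{"fn": "move_arm", "kwargs": {
  "rows": "-0.4 0.8 4.4 0 0 -0.3 0; 0 0 4.5 0 0 0 0; 0 0 4 0 0 0 0; 0 0 1.5 0 0 0 0; 0 0 0 0 0 0 0"
}}

```text
time_s: 3.9
eef_pos: [0.4241, -0.2761, 0.157]
eef_rot: [-0.003, 0.774, 0.633, -0.0]
wrist_force: [-0.0, 1.4, -0.1]
opening: 0.001
```

Run:
```python
from g import *
report(hp(-.09,0,.078),rot_des(YAW))
for n in("top","side"):
    c=ctrl.camera(n); u=proj(c,np.array([H+ux*-.09+uz*.017]))[0]; print(n,u)
    x,y=int(u[0]),int(u[1]); cv2.imwrite(f"pics/{n}1.png",cv2.resize(c["color"][y-45:y+45,x-45:x+75],None,fx=6,fy=6,interpolation=3))
```

```text
t 3.9 pos [ 0.4241 -0.2761  0.157 ] hatch xyz mm [-92.6   4.   87. ]
rot deg [-0.29 -0.2   0.03] shift cm in desired frame [-0.4   0.26  0.9 ] in cur frame [-0.4   0.26  0.9 ]
F hatch [-0.31  1.37 -0.12] open 0.001
top [379.07450725 217.83012565]
side [241.37331917 305.5034744 ]
```

View pics/side1.png

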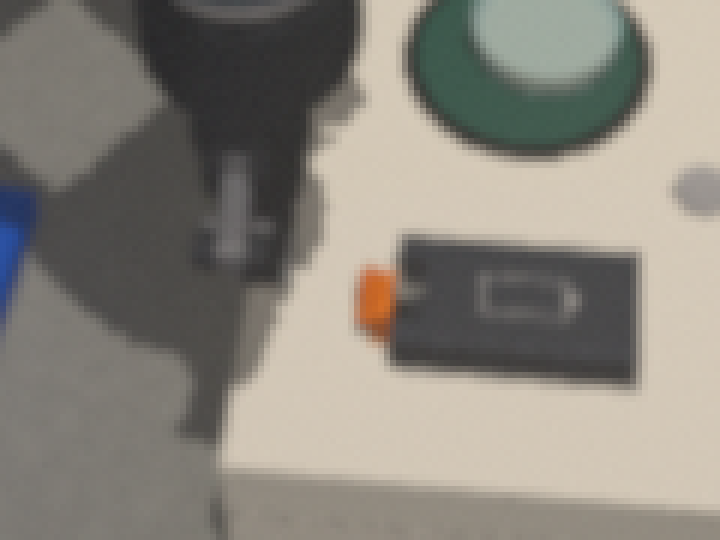

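The side view shows the closed fingers at crop (240,260), left of the orange pad at (375,300). They are in the clear and about 4 mm off in y, so I'll correct that and go down.

Emit:
{"fn": "move_arm", "kwargs": {
  "rows": "-0.2 0 0.2 0 0 0 0; -0.2 0 0.3 0 0 0 0; 0 0.2 0.2 0 0 0 0; 0 0 0.1 0 0 0 0; 0 0 0 0 0 0 0"
}}

```text
time_s: 4.5
eef_pos: [0.4267, -0.2818, 0.1519]
eef_rot: [0.0, 0.774, 0.633, -0.0]
wrist_force: [-0.2, -0.1, 0.4]
opening: 0.003
```

Run:
```python
from g import *
report(hp(-.09,0,.078),rot_des(YAW))
c=ctrl.camera("side"); cv2.imwrite("pics/side2.png",cv2.resize(c["color"][260:350,200:320],None,fx=6,fy=6,interpolation=3))
```

```text
t 4.5 pos [ 0.4267 -0.2818  0.1519] hatch xyz mm [-88.9  -1.   81.9]
rot deg [-0.    0.    0.05] shift cm in desired frame [ 0.1  -0.11  0.39] in cur frame [ 0.1  -0.11  0.39]
F hatch [-0.14 -0.1   0.43] open 0.003
```

View pics/side2.png

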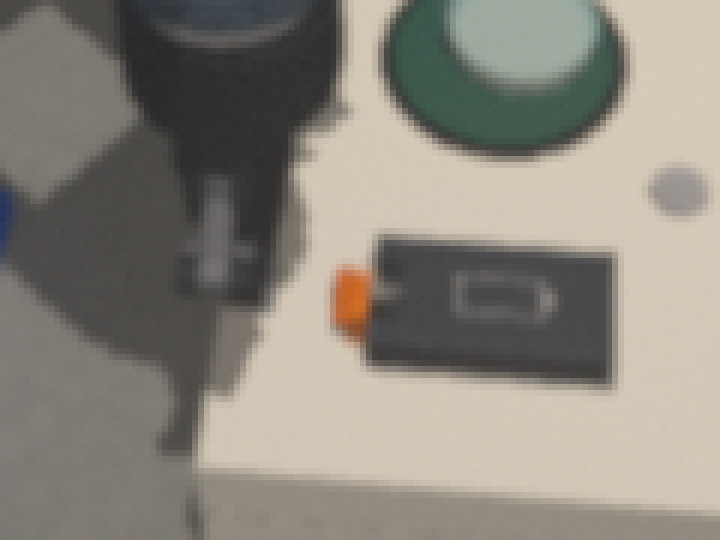

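Emit:
{"fn": "move_arm", "kwargs": {
  "rows": "0.1 0.3 0.3 0 0 0 0; 0 0.4 0.2 0 0 0 0; 0 0.4 0 0 0 0 0; 0 0.4 0 0 0 0 0; 0 0.2 0 0 0 0 0; 0 0 0 0 0 0 0; 0 0 0 0 0 0 0"
}}

```text
time_s: 5.25
eef_pos: [0.4435, -0.2841, 0.1469]
eef_rot: [-0.0, 0.774, 0.633, -0.0]
wrist_force: [0.1, 0.2, 0.3]
opening: -0.006
```

Emit:
{"fn": "move_arm", "kwargs": {
  "rows": "0 0.1 0 0 0 0 0; 0 0.1 0 0 0 0 0; 0 0 0 0 0 0 0"
}}

```text
time_s: 5.55
eef_pos: [0.4456, -0.2847, 0.147]
eef_rot: [0.0, 0.774, 0.633, 0.0]
wrist_force: [-0.1, 0.7, -0.3]
opening: 0.0
```

Run:
```python
from g import *
report(hp(-.09,0,.078),rot_des(YAW))
```

```text
t 5.55 pos [ 0.4456 -0.2847  0.147 ] hatch xyz mm [-69.8  -0.1  77. ]
rot deg [0.01 0.01 0.04] shift cm in desired frame [ 0.01 -2.02 -0.1 ] in cur frame [ 0.01 -2.02 -0.1 ]
F hatch [-0.2   0.71 -0.32] open 0.0
```

Emit:
{"fn": "move_arm", "kwargs": {
  "rows": "0 0.1 0 0 0 0 0; 0 0.1 0 0 0 0 0; 0 0 0 0 0 0 0"
}}

```text
time_s: 5.85
eef_pos: [0.4474, -0.2849, 0.1469]
eef_rot: [-0.0, 0.774, 0.633, -0.0]
wrist_force: [-1.5, 0.4, -0.1]
opening: 0.002
```

Emit:
{"fn": "move_arm", "kwargs": {
  "rows": "0 0.1 0 0 0 0 0; 0 0.1 0 0 0 0 0; 0 0 0 0 0 0 0"
}}

```text
time_s: 6.15
eef_pos: [0.449, -0.2852, 0.1468]
eef_rot: [-0.001, 0.774, 0.633, -0.0]
wrist_force: [-4.3, 1.1, 3.8]
opening: 0.002
```

Emit:
{"fn": "move_arm", "kwargs": {
  "rows": "0 0.1 0 0 0 0 0; 0 0 0 0 0 0 0"
}}

```text
time_s: 6.35
eef_pos: [0.4498, -0.2853, 0.1467]
eef_rot: [-0.001, 0.774, 0.633, -0.0]
wrist_force: [-6.3, 1.3, 4.1]
opening: -0.004
```

Emit:
{"fn": "move_arm", "kwargs": {
  "rows": "0 0.1 0 0 0 0 0; 0 0 0 0 0 0 0"
}}

```text
time_s: 6.55
eef_pos: [0.4505, -0.2855, 0.1466]
eef_rot: [-0.001, 0.774, 0.633, -0.001]
wrist_force: [-8.1, 0.3, 4.3]
opening: -0.003
```

Emit:
{"fn": "move_arm", "kwargs": {
  "rows": "0 0.05 0 0 0 0 0; 0 0 0 0 0 0 0"
}}

```text
time_s: 6.75
eef_pos: [0.4508, -0.2855, 0.1467]
eef_rot: [-0.001, 0.774, 0.633, -0.001]
wrist_force: [-8.2, 1.8, 4.9]
opening: 0.005
```

Run:
```python
from g import *
report(hp(-.09,0,.078),rot_des(YAW))
```

```text
t 6.75 pos [ 0.4508 -0.2855  0.1467] hatch xyz mm [-64.5   0.   76.7]
rot deg [-0.17 -0.03  0.06] shift cm in desired frame [-0.   -2.55 -0.13] in cur frame [-0.   -2.55 -0.13]
F hatch [-8.4   0.13  4.9 ] open 0.005
```

Emit:
{"fn": "move_arm", "kwargs": {
  "rows": "0 0.05 0 0 0 0 0; 0 0 0 0 0 0 0"
}}

```text
time_s: 6.95
eef_pos: [0.4511, -0.2856, 0.1466]
eef_rot: [-0.002, 0.774, 0.633, -0.001]
wrist_force: [-9.2, 1.5, 5.0]
opening: -0.002
```

Emit:
{"fn": "move_arm", "kwargs": {
  "rows": "0 0.05 0 0 0 0 0; 0 0 0 0 0 0 0"
}}

```text
time_s: 7.15
eef_pos: [0.4515, -0.2857, 0.1466]
eef_rot: [-0.002, 0.774, 0.633, -0.001]
wrist_force: [-8.6, 0.7, 6.6]
opening: -0.0
```

Run:
```python
from g import *
report(hp(-.09,0,.078),rot_des(YAW))
```

```text
t 7.15 pos [ 0.4515 -0.2857  0.1466] hatch xyz mm [-63.8   0.1  76.6]
rot deg [-0.22 -0.04  0.06] shift cm in desired frame [-0.01 -2.62 -0.14] in cur frame [-0.   -2.62 -0.13]
F hatch [-8.51 -1.04  6.63] open -0.0
```

Emit:
{"fn": "move_arm", "kwargs": {
  "rows": "0 0.05 0 0 0 0 0; 0 0 0 0 0 0 0"
}}

```text
time_s: 7.35
eef_pos: [0.4518, -0.2857, 0.1465]
eef_rot: [-0.002, 0.774, 0.633, -0.001]
wrist_force: [-9.7, 1.2, 7.0]
opening: 0.0
```

Emit:
{"fn": "move_arm", "kwargs": {
  "rows": "0 0.03 0 0 0 0 0; 0 0 0 0 0 0 0"
}}

```text
time_s: 7.55
eef_pos: [0.4521, -0.2857, 0.1465]
eef_rot: [-0.002, 0.774, 0.633, -0.001]
wrist_force: [-9.8, 1.6, 6.7]
opening: -0.001
```

Run:
```python
from g import *
for i in range(4):
    if i: ctrl.camera("side")
    report(hp(-.09,0,.078),rot_des(YAW))
```

```text
t 7.55 pos [ 0.4521 -0.2857  0.1465] hatch xyz mm [-63.2   0.1  76.5]
rot deg [-0.25 -0.05  0.06] shift cm in desired frame [-0.01 -2.68 -0.15] in cur frame [-0.01 -2.68 -0.13]
F hatch [-9.9  -0.37  6.68] open -0.001
t 7.6 pos [ 0.4521 -0.2857  0.1465] hatch xyz mm [-63.2   0.1  76.5]
rot deg [-0.25 -0.05  0.06] shift cm in desired frame [-0.01 -2.68 -0.15] in cur frame [-0.01 -2.68 -0.14]
F hatch [-10.58   0.17   5.76] open 0.0
t 7.65 pos [ 0.4521 -0.2857  0.1465] hatch xyz mm [-63.2   0.1  76.5]
rot deg [-0.25 -0.05  0.06] shift cm in desired frame [-0.01 -2.68 -0.15] in cur frame [-0.01 -2.68 -0.14]
F hatch [-9.8  -0.56  6.35] open 0.002
t 7.7 pos [ 0.4521 -0.2857  0.1465] hatch xyz mm [-63.2   0.1  76.5]
rot deg [-0.25 -0.05  0.06] shift cm in desired frame [-0.01 -2.68 -0.15] in cur frame [-0.01 -2.68 -0.14]
F hatch [-10.88  -1.02   5.74] open -0.004
```

Emit:
{"fn": "move_arm", "kwargs": {
  "rows": "0 0.03 0 0 0 0 0; 0 0 -0.1 0 0 0 0; 0 0.03 -0.1 0 0 0 0; 0 0 0 0 0 0 0"
}}

```text
time_s: 8.1
eef_pos: [0.4523, -0.2854, 0.1477]
eef_rot: [-0.003, 0.774, 0.633, -0.001]
wrist_force: [-9.4, 0.8, 0.5]
opening: -0.002
```

Run:
```python
from g import *
report(hp(-.09,0,.078),rot_des(YAW))
c=ctrl.camera("side"); cv2.imwrite("pics/side3.png",cv2.resize(c["color"][260:350,200:320],None,fx=6,fy=6,interpolation=3))
report(hp(-.09,0,.078),rot_des(YAW))
```

```text
t 8.1 pos [ 0.4523 -0.2854  0.1477] hatch xyz mm [-63.    0.5  77.7]
rot deg [-0.31 -0.1   0.06] shift cm in desired frame [-0.05 -2.7  -0.03] in cur frame [-0.04 -2.7  -0.02]
F hatch [-9.41 -1.05  0.46] open -0.002
t 8.15 pos [ 0.4523 -0.2854  0.1476] hatch xyz mm [-63.1   0.5  77.6]
rot deg [-0.31 -0.1   0.06] shift cm in desired frame [-0.05 -2.69 -0.04] in cur frame [-0.04 -2.69 -0.02]
F hatch [-8.76 -0.35  0.3 ] open 0.001
```

View pics/side3.png

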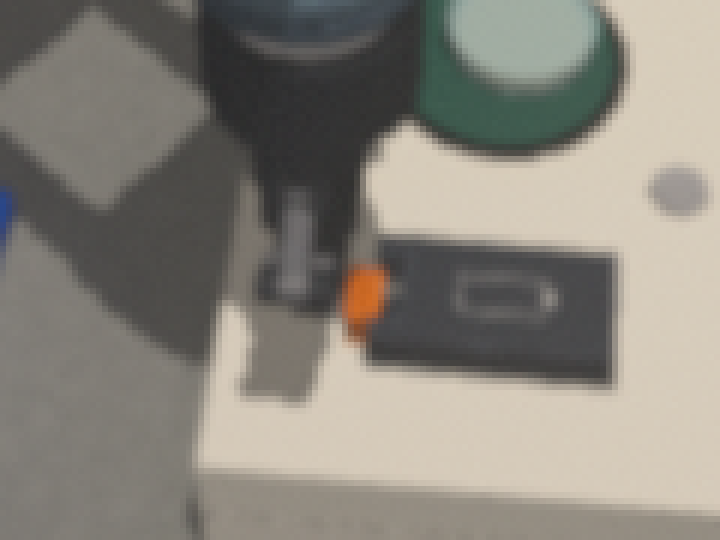

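Emit:
{"fn": "move_arm", "kwargs": {
  "rows": "0 0.05 0 0 0 0 0; 0 0.03 -0.05 0 0 0 0; 0 0 0 0 0 0 0"
}}

```text
time_s: 8.45
eef_pos: [0.4528, -0.2854, 0.1479]
eef_rot: [-0.003, 0.774, 0.633, -0.001]
wrist_force: [-10.6, 0.1, 0.4]
opening: -0.0
```

Run:
```python
from g import *
report(hp(-.09,0,.078),rot_des(YAW))
c=ctrl.camera("side")
report(hp(-.09,0,.078),rot_des(YAW))
```

```text
t 8.45 pos [ 0.4528 -0.2854  0.1479] hatch xyz mm [-62.5   0.5  77.9]
rot deg [-0.36 -0.11  0.06] shift cm in desired frame [-0.05 -2.75 -0.01] in cur frame [-0.05 -2.75  0.01]
F hatch [-10.42  -2.02   0.41] open -0.0
t 8.5 pos [ 0.4528 -0.2855  0.1479] hatch xyz mm [-62.6   0.5  77.9]
rot deg [-0.36 -0.11  0.06] shift cm in desired frame [-0.05 -2.74 -0.01] in cur frame [-0.05 -2.74  0.01]
F hatch [-9.43 -1.14  0.36] open 0.0
```

Around 10 N. Raising 2 mm with a slight follow.

Emit:
{"fn": "move_arm", "kwargs": {
  "rows": "0 0.05 -0.1 0 0 0 0; 0 0.03 -0.1 0 0 0 0; 0 0 0 0 0 0 0"
}}

```text
time_s: 8.8
eef_pos: [0.4535, -0.2855, 0.1499]
eef_rot: [-0.003, 0.774, 0.633, -0.001]
wrist_force: [-10.4, 1.9, 0.9]
opening: -0.003
```

Run:
```python
from g import *
report(hp(-.09,0,.078),rot_des(YAW))
c=ctrl.camera("side")
report(hp(-.09,0,.078),rot_des(YAW))
```

```text
t 8.8 pos [ 0.4535 -0.2855  0.1499] hatch xyz mm [-61.9   0.6  79.9]
rot deg [-0.38 -0.12  0.06] shift cm in desired frame [-0.06 -2.81  0.19] in cur frame [-0.06 -2.81  0.21]
F hatch [-10.59  -0.2    0.9 ] open -0.003
t 8.85 pos [ 0.4534 -0.2855  0.1499] hatch xyz mm [-61.9   0.6  79.9]
rot deg [-0.38 -0.12  0.06] shift cm in desired frame [-0.06 -2.81  0.19] in cur frame [-0.06 -2.81  0.21]
F hatch [-10.27  -1.97   1.57] open -0.001
```

Emit:
{"fn": "move_arm", "kwargs": {
  "rows": "0 0.03 -0.1 0 0 0 0; 0 0.03 -0.1 0 0 0 0; 0 0.03 -0.1 0 0 0 0; 0 0 0 0 0 0 0"
}}

```text
time_s: 9.25
eef_pos: [0.4543, -0.2856, 0.1528]
eef_rot: [-0.003, 0.774, 0.633, -0.001]
wrist_force: [-10.6, 1.6, 0.8]
opening: -0.002
```

Run:
```python
from g import *
report(hp(-.09,0,.078),rot_des(YAW))
c=ctrl.camera("side"); cv2.imwrite("pics/side4.png",cv2.resize(c["color"][260:350,200:320],None,fx=6,fy=6,interpolation=3))
report(hp(-.09,0,.078),rot_des(YAW))
```

```text
t 9.25 pos [ 0.4543 -0.2856  0.1528] hatch xyz mm [-61.1   0.7  82.8]
rot deg [-0.4  -0.13  0.06] shift cm in desired frame [-0.07 -2.89  0.48] in cur frame [-0.06 -2.89  0.5 ]
F hatch [-10.67  -0.49   0.76] open -0.002
t 9.3 pos [ 0.4543 -0.2857  0.1528] hatch xyz mm [-61.1   0.6  82.8]
rot deg [-0.39 -0.13  0.06] shift cm in desired frame [-0.06 -2.89  0.48] in cur frame [-0.06 -2.89  0.5 ]
F hatch [-12.15  -0.79   1.01] open -0.002
```

View pics/side4.png

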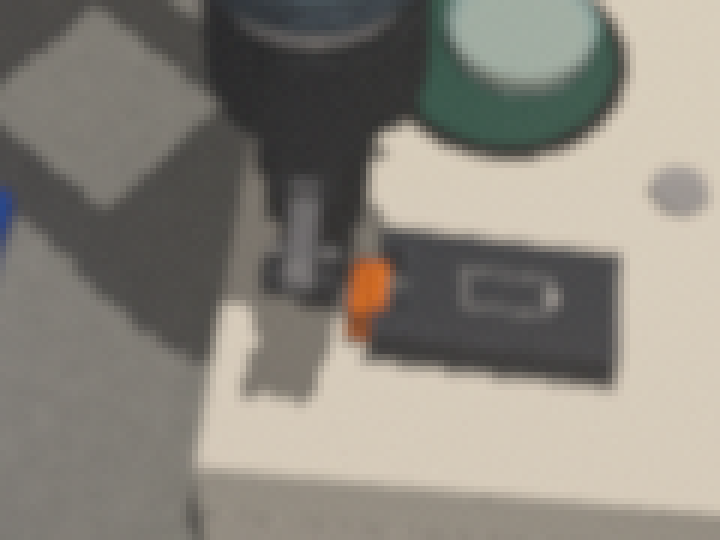

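The picture shows the orange pad and the tab end of the cover lifting at crop (370,285). Raising further.

Emit:
{"fn": "move_arm", "kwargs": {
  "rows": "0 0.02 -0.1 0 0 0 0; 0 0.02 -0.1 0 0 0 0; 0 0.02 -0.1 0 0 0 0; 0 0 0 0 0 0 0"
}}

```text
time_s: 9.7
eef_pos: [0.4549, -0.2858, 0.156]
eef_rot: [-0.003, 0.774, 0.633, -0.001]
wrist_force: [-10.7, 0.8, 1.9]
opening: 0.001
```

Run:
```python
from g import *
report(hp(-.09,0,.078),rot_des(YAW))
c=ctrl.camera("side")
report(hp(-.09,0,.078),rot_des(YAW))
```

```text
t 9.7 pos [ 0.4549 -0.2858  0.156 ] hatch xyz mm [-60.4   0.6  86. ]
rot deg [-0.39 -0.12  0.06] shift cm in desired frame [-0.06 -2.96  0.8 ] in cur frame [-0.06 -2.95  0.82]
F hatch [-10.64  -1.32   1.86] open 0.001
t 9.75 pos [ 0.4549 -0.2858  0.1559] hatch xyz mm [-60.5   0.6  85.9]
rot deg [-0.4  -0.13  0.06] shift cm in desired frame [-0.06 -2.95  0.79] in cur frame [-0.06 -2.95  0.81]
F hatch [-11.45  -0.88   1.64] open -0.0
```

Emit:
{"fn": "move_arm", "kwargs": {
  "rows": "0 0.02 -0.1 0 0 0 0; 0 0.03 -0.1 0 0 0 0; 0 0.02 -0.1 0 0 0 0; 0 0.03 -0.1 0 0 0 0; 0 0 0 0 0 0 0"
}}

```text
time_s: 10.25
eef_pos: [0.4559, -0.286, 0.16]
eef_rot: [-0.003, 0.774, 0.633, -0.001]
wrist_force: [-11.6, 2.0, 2.6]
opening: -0.002
```

Run:
```python
from g import *
report(hp(-.09,0,.078),rot_des(YAW))
c=ctrl.camera("side"); cv2.imwrite("pics/side5.png",cv2.resize(c["color"][260:350,200:320],None,fx=6,fy=6,interpolation=3))
report(hp(-.09,0,.078),rot_des(YAW))
```

```text
t 10.25 pos [ 0.4559 -0.286   0.16  ] hatch xyz mm [-59.4   0.6  90. ]
rot deg [-0.39 -0.12  0.06] shift cm in desired frame [-0.06 -3.06  1.2 ] in cur frame [-0.06 -3.05  1.22]
F hatch [-11.77  -0.35   2.59] open -0.002
t 10.3 pos [ 0.4558 -0.286   0.16  ] hatch xyz mm [-59.5   0.6  90. ]
rot deg [-0.4  -0.12  0.07] shift cm in desired frame [-0.06 -3.05  1.2 ] in cur frame [-0.06 -3.05  1.22]
F hatch [-11.22  -0.55   1.19] open 0.0
```

View pics/side5.png

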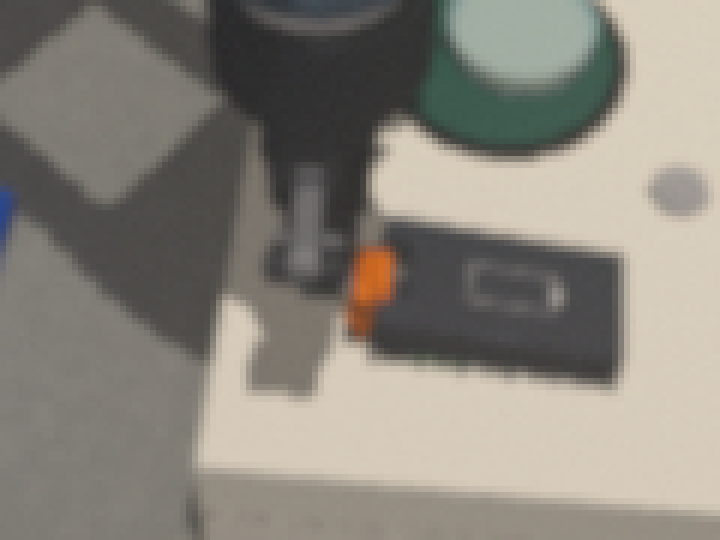

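Emit:
{"fn": "move_arm", "kwargs": {
  "rows": "0 0.03 -0.1 0 0 0 0; 0 0 0 0 0 0 0; 0 -0.1 0 0 0 0 0; 0 -0.1 0 0 0 0 0; 0 -0.1 0 0 0 0 0; 0 -0.1 0 0 0 0 0; 0 -0.1 0 0 0 0 0; 0 -0.1 0 0 0 0 0; 0 -0.1 0 0 0 0 0; 0 -0.2 0 0 0 0 0; 0 0 0 0 0 0 0"
}}

```text
time_s: 11.4
eef_pos: [0.45, -0.2856, 0.1626]
eef_rot: [0.001, 0.774, 0.633, 0.0]
wrist_force: [-1.5, 0.9, 0.1]
opening: 0.002
```

Run:
```python
from g import *
report(hp(-.09,0,.078),rot_des(YAW))
c=ctrl.camera("side"); cv2.imwrite("pics/side6.png",cv2.resize(c["color"][260:350,200:320],None,fx=6,fy=6,interpolation=3))
```

```text
t 11.4 pos [ 0.45   -0.2856  0.1626] hatch xyz mm [-65.3  -0.2  92.6]
rot deg [0.07 0.02 0.04] shift cm in desired frame [ 0.02 -2.47  1.46] in cur frame [ 0.02 -2.47  1.46]
F hatch [-1.63  0.56  0.12] open 0.002
```

View pics/side6.png

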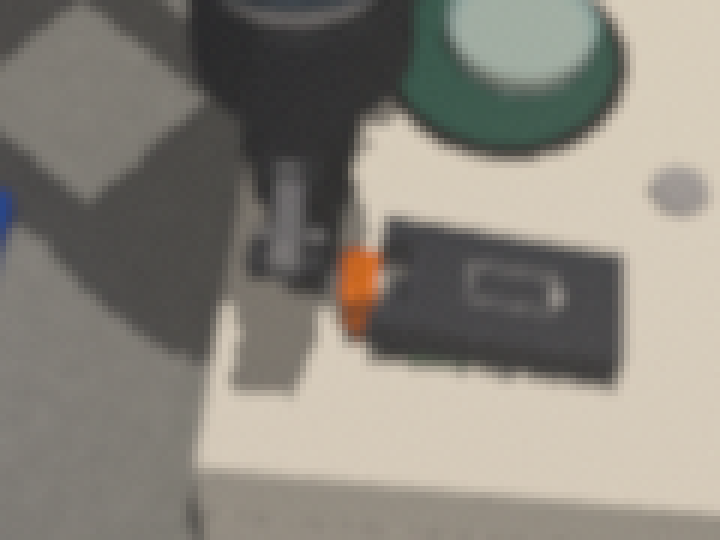

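The tab end is still up, with the pad at crop (360,285). Backing off and rising.

Emit:
{"fn": "move_arm", "kwargs": {
  "rows": "0 -0.1 0 0 0 0 0; 0 -0.2 0 0 0 0 0; 0 -0.4 0 0 0 0 0; 0 -0.4 -0.3 0 0 0 0; 0 0 -1 0 0 0 0; 0 0 -1.5 0 0 0 0.75; 0 0 -1 0 0 0 0.75; 0 0 0 0 0 0 0.75"
}}

```text
time_s: 12.25
eef_pos: [0.4398, -0.2841, 0.2027]
eef_rot: [0.002, 0.774, 0.633, 0.0]
wrist_force: [0.4, 0.8, 0.7]
opening: 0.507
```

Run:
```python
from g import *
report(hp(-.0,0,.1),rot_des(YAW))
for n in("top","side"):
    c=ctrl.camera(n); roi=(345,160,425,220) if n=="top" else (225,270,325,340)
    # tilted cover about lower +x edge
    th=.10; P=box(-.09,0,-.023,.023,0,.018)@R.from_euler("y",th).as_matrix().T+[.046,0,0]
    overlay(c,[(np.array([hp(*p) for p in P]),(0,255,0))],roi,8,f"pics/{n}7.png")
```

```text
t 12.25 pos [ 0.4398 -0.2841  0.2027] hatch xyz mm [-75.5  -0.8 132.7]
rot deg [0.2  0.14 0.04] shift cm in desired frame [0.08 7.55 3.27] in cur frame [0.08 7.54 3.3 ]
F hatch [0.21 0.82 0.75] open 0.507
```

View pics/side7.png

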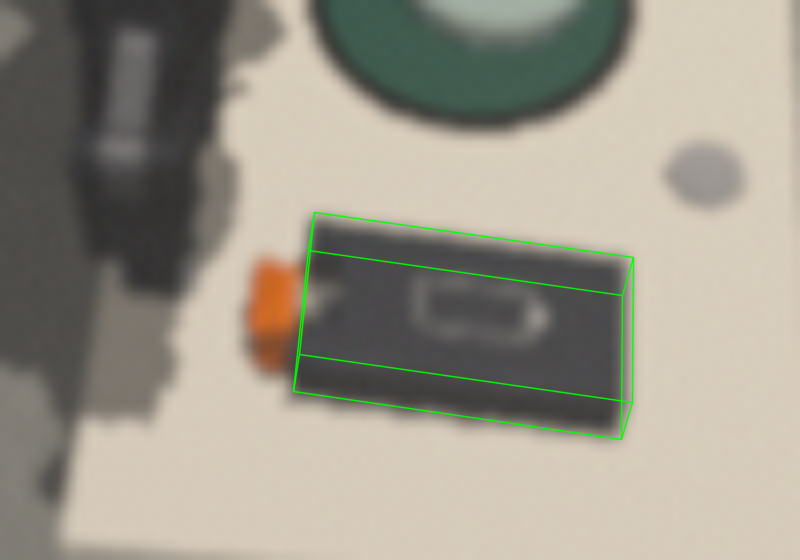

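View pics/top7.png

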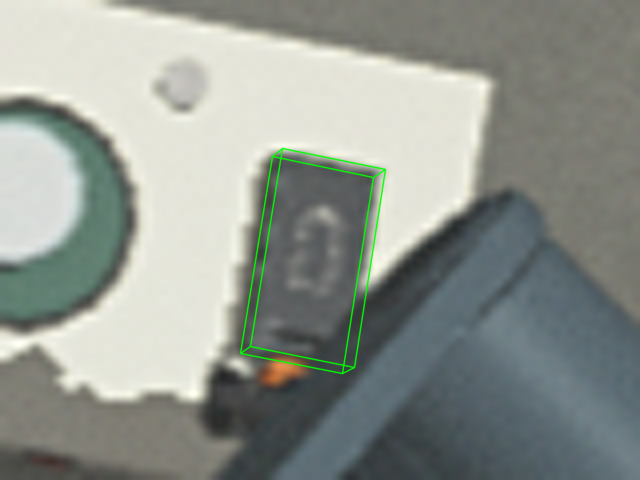

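Run:
```python
from g import *
print(ctrl.pinch_z, ctrl.get_obs()["opening"], [a for a in dir(ctrl) if a[0]!="_"])
th=.1; Rd=rot_des(YAW,th); tz=Rd.apply([0,0,1]); cen=hp(.001,0,.0135)
T=cen-tz*.0623; print([(T-H)@v for v in(ux,uy,uz)], tz@uz, tz@ux)
report(T-tz*.03,Rd);
```

```text
0.0539 0.6832946449966006 ['MotionError', 'camera', 'get_obs', 'hand_in', 'look_for', 'pinch_z', 'trace']
[np.float64(0.007219621857097426), np.float64(2.0240930022923955e-17), np.float64(0.07548875949682099)] -0.9950041652780257 -0.09983341664682815
t 12.35 pos [ 0.439  -0.2833  0.2008] hatch xyz mm [-7.650e+01 -1.000e-01  1.308e+02]
rot deg [5.77 0.03 0.05] shift cm in desired frame [0.01 8.88 1.66] in cur frame [0.01 8.66 2.55]
F hatch [-0.75  0.06  0.75] open 0.683
```

Emit:
{"fn": "move_arm", "kwargs": {
  "rows": "0 0 0 5.8 0 0 0.75; 0 3 0 0 0 0 0.75; 0 3 0.4 0 0 0 0.75; 0 2.5 0.6 0 0 0 0.75; 0 0.4 0.6 0 0 0 0.75; 0 0 0.5 0 0 0 0.75; 0 0 0 0 0 0 0.75; 0 0 0 0 0 0 0.75"
}}

```text
time_s: 13.15
eef_pos: [0.5226, -0.3001, 0.1703]
eef_rot: [-0.04, 0.773, 0.632, -0.032]
wrist_force: [-0.2, -0.7, 0.1]
opening: 0.749
```

Run:
```python
from g import *
th=.1; Rd=rot_des(YAW,th); tz=Rd.apply([0,0,1]); cen=hp(.001,0,.0135)
T=cen-tz*.0623
report(T,Rd); 
for n in("top","side"):
    c=ctrl.camera(n); roi=(345,160,425,220) if n=="top" else (225,260,325,335)
    overlay(c,[],roi,8,f"pics/{n}8.png")
```

```text
t 13.15 pos [ 0.5226 -0.3001  0.1703] hatch xyz mm [8.800e+00 1.000e-01 1.003e+02]
rot deg [-0.13 -0.02  0.02] shift cm in desired frame [-0.01  0.09  2.49] in cur frame [-0.01  0.1   2.49]
F hatch [-0.05 -0.68  0.07] open 0.749
```

View pics/side8.png

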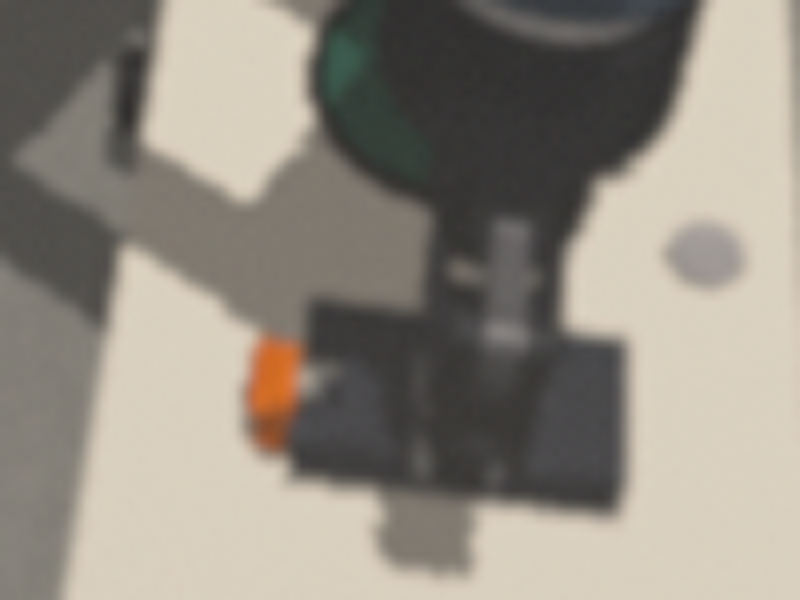

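Emit:
{"fn": "move_arm", "kwargs": {
  "rows": "0 0.1 0.5 0 0 0 0.75; 0 0 0.5 0 0 0 0.75; 0 0 0.5 0 0 0 0.75; 0 0 0.3 0 0 0 0.75; 0 0 0 0 0 0 0.75"
}}

```text
time_s: 13.75
eef_pos: [0.5224, -0.2999, 0.1516]
eef_rot: [-0.04, 0.773, 0.632, -0.032]
wrist_force: [-0.6, -0.4, 0.3]
opening: 0.756
```

Emit:
{"fn": "move_arm", "kwargs": {
  "rows": "0 0 0.3 0 0 0 0.75; 0 0 0.2 0 0 0 0.75; 0 0 0.1 0 0 0 0.75; 0 0 0 0 0 0 0.75"
}}

```text
time_s: 14.15
eef_pos: [0.5222, -0.3, 0.1464]
eef_rot: [-0.039, 0.773, 0.632, -0.032]
wrist_force: [0.5, 0.2, 1.0]
opening: 0.747
```

Run:
```python
from g import *
th=.1; Rd=rot_des(YAW,th); tz=Rd.apply([0,0,1]); cen=hp(.001,0,.0135)
T=cen-tz*.0623
report(T,Rd); 
for n in("top","side"):
    c=ctrl.camera(n); roi=(345,160,425,220) if n=="top" else (225,260,325,335)
    overlay(c,[],roi,8,f"pics/{n}9.png")
```

```text
t 14.15 pos [ 0.5222 -0.3     0.1464] hatch xyz mm [ 8.3  0.1 76.4]
rot deg [-0.08 -0.    0.05] shift cm in desired frame [-0.01 -0.1   0.1 ] in cur frame [-0.01 -0.1   0.1 ]
F hatch [0.48 0.28 1.04] open 0.747
```

View pics/side9.png

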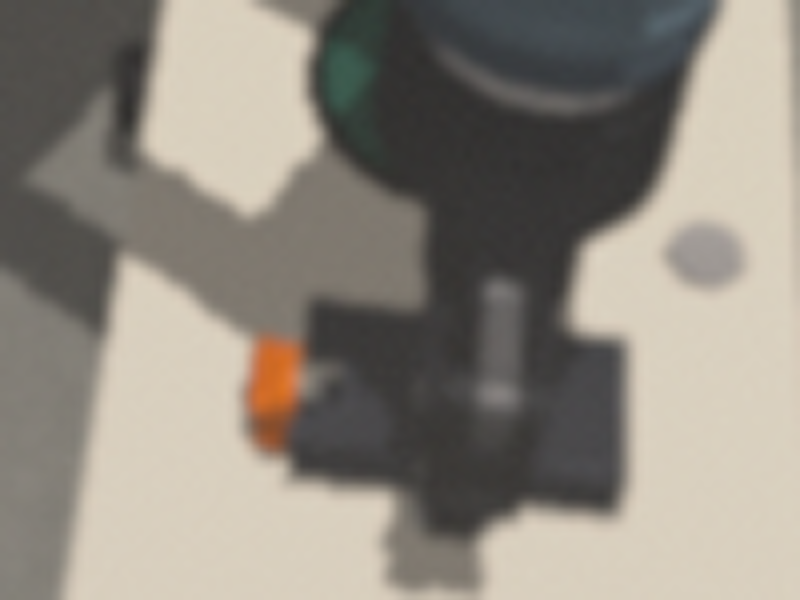

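View pics/top9.png

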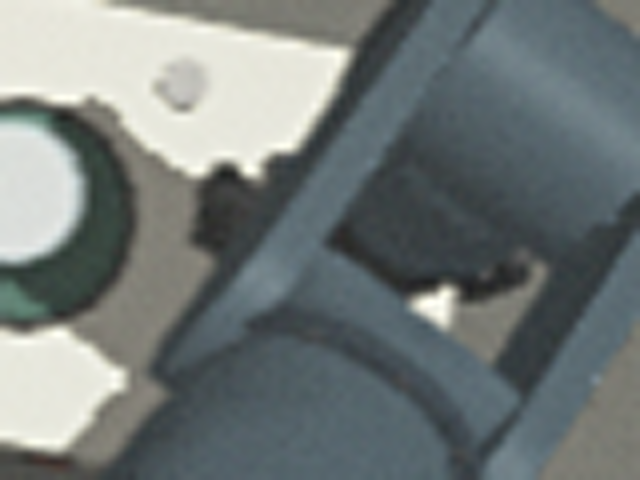

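The side view shows the near finger beside the cover's -y flank, its tip at crop (475,530) just above the deck. Closing in stages.

Emit:
{"fn": "move_arm", "kwargs": {
  "rows": "0 -0.05 0.05 0 0 0 0.6; 0 0 0 0 0 0 0.58; 0 0 0 0 0 0 0.56"
}}

```text
time_s: 14.55
eef_pos: [0.5217, -0.3, 0.1461]
eef_rot: [-0.039, 0.773, 0.632, -0.032]
wrist_force: [0.9, -0.6, -0.8]
opening: 0.555
```

Emit:
{"fn": "move_arm", "kwargs": {
  "rows": "0 0 0 0 0 0 0.54; 0 0 0 0 0 0 0.52; 0 0 0 0 0 0 0.5"
}}

```text
time_s: 14.85
eef_pos: [0.5218, -0.3, 0.1465]
eef_rot: [-0.039, 0.773, 0.632, -0.032]
wrist_force: [-0.7, 0.5, 3.5]
opening: 0.521
```

Run:
```python
from g import *
report(hp(0,0,.1),rot_des(YAW,.1)); print(ctrl.get_obs()["torque"])
```

```text
t 14.85 pos [ 0.5218 -0.3     0.1465] hatch xyz mm [ 8.  -0.  76.5]
rot deg [-0.06  0.01  0.04] shift cm in desired frame [ 0.   -1.03 -2.26] in cur frame [ 0.   -1.03 -2.26]
F hatch [-0.75  0.32  3.48] open 0.521
[ 0.15888225  0.15973501 -0.0508485 ]
```

Emit:
{"fn": "move_arm", "kwargs": {
  "rows": "0 0 -0.03 0 0 0 0.4; 0 0 0 0 0 0 0.2; 0 0 0 0 0 0 0.2"
}}

```text
time_s: 15.15
eef_pos: [0.5218, -0.3, 0.1465]
eef_rot: [-0.039, 0.773, 0.632, -0.032]
wrist_force: [-0.6, 0.5, 2.2]
opening: 0.521
```

Run:
```python
from g import *
report(hp(0,0,.1),rot_des(YAW,.1)); print(ctrl.get_obs()["torque"])
c=ctrl.camera("side"); overlay(c,[],(225,260,325,335),8,"pics/side10.png")
```

```text
t 15.15 pos [ 0.5218 -0.3     0.1465] hatch xyz mm [ 7.9 -0.  76.5]
rot deg [-0.06  0.01  0.04] shift cm in desired frame [ 0.   -1.02 -2.26] in cur frame [ 0.   -1.03 -2.26]
F hatch [-0.72  0.37  2.17] open 0.521
[ 0.10892201  0.08007015 -0.00085556]
```

View pics/side10.png

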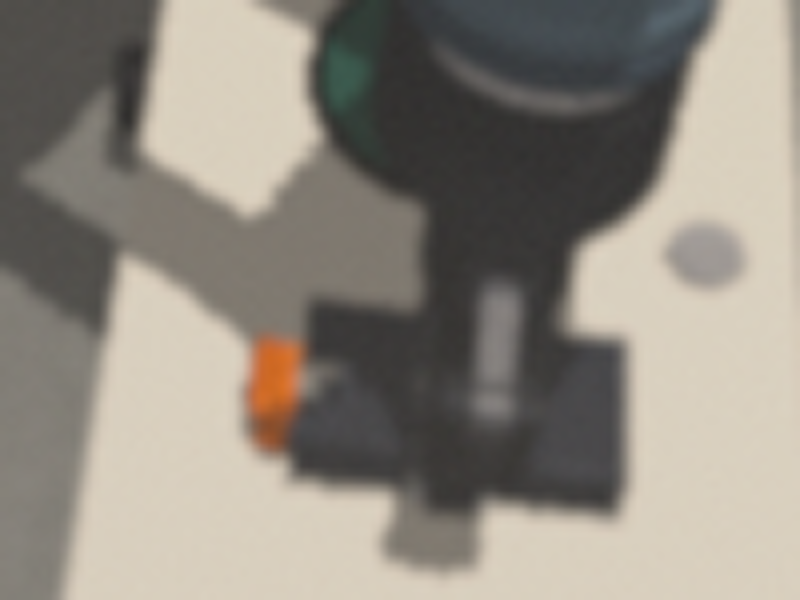

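Emit:
{"fn": "move_arm", "kwargs": {
  "rows": "0 0 -0.05 0 0 0 0.2; 0 -0.05 0 0 0 0 0.2; 0 -0.05 0 0 0 0 0.2; 0 -0.05 0 0 0 0 0.2; 0 -0.05 0 0 0 0 0.2; 0 0 0 0 0 0 0.2"
}}

```text
time_s: 15.8
eef_pos: [0.5197, -0.2995, 0.1469]
eef_rot: [-0.039, 0.773, 0.632, -0.032]
wrist_force: [-0.5, 0.0, -1.3]
opening: 0.521
```

Run:
```python
from g import *
report(hp(0,0,.1),rot_des(YAW,.1)); print(ctrl.get_obs()["torque"])
```

```text
t 15.8 pos [ 0.5197 -0.2995  0.1469] hatch xyz mm [ 5.8  0.  76.9]
rot deg [-0.09 -0.    0.04] shift cm in desired frame [-0.   -0.8  -2.24] in cur frame [-0.   -0.81 -2.24]
F hatch [-0.46 -0.08 -1.32] open 0.521
[-0.00271341 -0.06957908 -0.01473222]
```

Moving freely, 2.1 mm drawn. Continuing.

Emit:
{"fn": "move_arm", "kwargs": {
  "rows": "0 -0.05 0 0 0 0 0.2; 0 -0.05 0 0 0 0 0.2; 0 -0.05 0 0 0 0 0.2; 0 0 0 0 0 0 0.2"
}}

```text
time_s: 16.2
eef_pos: [0.5183, -0.2993, 0.1473]
eef_rot: [-0.039, 0.773, 0.632, -0.032]
wrist_force: [0.4, 0.9, -0.7]
opening: 0.523
```

Emit:
{"fn": "move_arm", "kwargs": {
  "rows": "0 -0.03 0 0 0 0 0.2; 0 -0.03 0 0 0 0 0.2; 0 0 0 0 0 0 0.2"
}}

```text
time_s: 16.5
eef_pos: [0.5178, -0.2991, 0.1473]
eef_rot: [-0.039, 0.773, 0.632, -0.032]
wrist_force: [-0.2, -0.3, -1.6]
opening: 0.525
```

Run:
```python
from g import *
report(hp(0,0,.1),rot_des(YAW,.1)); print(ctrl.get_obs()["torque"])
```

```text
t 16.5 pos [ 0.5178 -0.2991  0.1473] hatch xyz mm [ 3.8  0.  77.3]
rot deg [-0.07  0.    0.05] shift cm in desired frame [-0.   -0.61 -2.22] in cur frame [-0.   -0.61 -2.22]
F hatch [-0.15 -0.32 -1.62] open 0.525
[-0.00956106 -0.11276148 -0.03743597]
```

Emit:
{"fn": "move_arm", "kwargs": {
  "rows": "0 -0.03 0 0 0 0 0.2; 0 0 0 0 0 0 0.2"
}}

```text
time_s: 16.7
eef_pos: [0.5175, -0.2991, 0.1473]
eef_rot: [-0.039, 0.773, 0.632, -0.032]
wrist_force: [0.2, 0.1, -0.3]
opening: 0.523
```

Emit:
{"fn": "move_arm", "kwargs": {
  "rows": "0 -0.03 0 0 0 0 0.2; 0 0 0 0 0 0 0.2"
}}

```text
time_s: 16.9
eef_pos: [0.5174, -0.2991, 0.1474]
eef_rot: [-0.039, 0.773, 0.632, -0.032]
wrist_force: [1.3, -0.3, -1.3]
opening: 0.522
```

Run:
```python
from g import *
report(hp(0,0,.1),rot_des(YAW,.1)); print(ctrl.get_obs()["torque"])
```

```text
t 16.9 pos [ 0.5174 -0.2991  0.1474] hatch xyz mm [ 3.4 -0.  77.4]
rot deg [-0.04  0.01  0.04] shift cm in desired frame [ 0.   -0.57 -2.21] in cur frame [ 0.   -0.57 -2.21]
F hatch [ 1.37 -0.05 -1.3 ] open 0.522
[-0.09941222 -0.27809907 -0.00599741]
```

Emit:
{"fn": "move_arm", "kwargs": {
  "rows": "0 0.02 -0.05 0 0 0 0.2; 0 -0.005 -0.1 0 0 0 0.2; 0 0 0 0 0 0 0.2"
}}

```text
time_s: 17.2
eef_pos: [0.5176, -0.2991, 0.149]
eef_rot: [-0.039, 0.773, 0.633, -0.032]
wrist_force: [0.5, -0.3, -1.1]
opening: 0.523
```

Run:
```python
from g import *
report(hp(0,0,.1),rot_des(YAW,.1)); print(ctrl.get_obs()["torque"])
```

```text
t 17.2 pos [ 0.5176 -0.2991  0.149 ] hatch xyz mm [ 3.6 -0.  79. ]
rot deg [-0.06  0.01  0.05] shift cm in desired frame [ 0.   -0.57 -2.05] in cur frame [ 0.   -0.57 -2.05]
F hatch [ 0.53 -0.2  -1.09] open 0.523
[-0.06447806 -0.19719849 -0.02652647]
```

Emit:
{"fn": "move_arm", "kwargs": {
  "rows": "0 -0.005 -0.1 0 0 0 0.2; 0 -0.005 -0.1 0 0 0 0.2; 0 0 0 0 0 0 0.2"
}}

```text
time_s: 17.5
eef_pos: [0.5177, -0.2992, 0.1511]
eef_rot: [-0.039, 0.773, 0.632, -0.032]
wrist_force: [1.6, -0.2, -0.7]
opening: 0.521
```

Emit:
{"fn": "move_arm", "kwargs": {
  "rows": "0 -0.005 -0.1 0 0 0 0.2; 0 -0.005 -0.1 0 0 0 0.2; 0 0 0 0 0 0 0.2"
}}

```text
time_s: 17.8
eef_pos: [0.5178, -0.2992, 0.153]
eef_rot: [-0.039, 0.773, 0.632, -0.032]
wrist_force: [2.5, -0.1, -0.6]
opening: 0.523
```

Run:
```python
from g import *
report(hp(0,0,.1),rot_des(YAW,.1)); print(ctrl.get_obs()["torque"])
c=ctrl.camera("side"); overlay(c,[],(225,260,325,335),8,"pics/side11.png")
```

```text
t 17.8 pos [ 0.5178 -0.2992  0.153 ] hatch xyz mm [ 3.9 -0.  83. ]
rot deg [-0.05  0.01  0.05] shift cm in desired frame [ 0.   -0.56 -1.65] in cur frame [ 0.   -0.56 -1.65]
F hatch [ 2.48  0.38 -0.59] open 0.523
[-0.0452591  -0.36503423 -0.03304095]
```

View pics/side11.png

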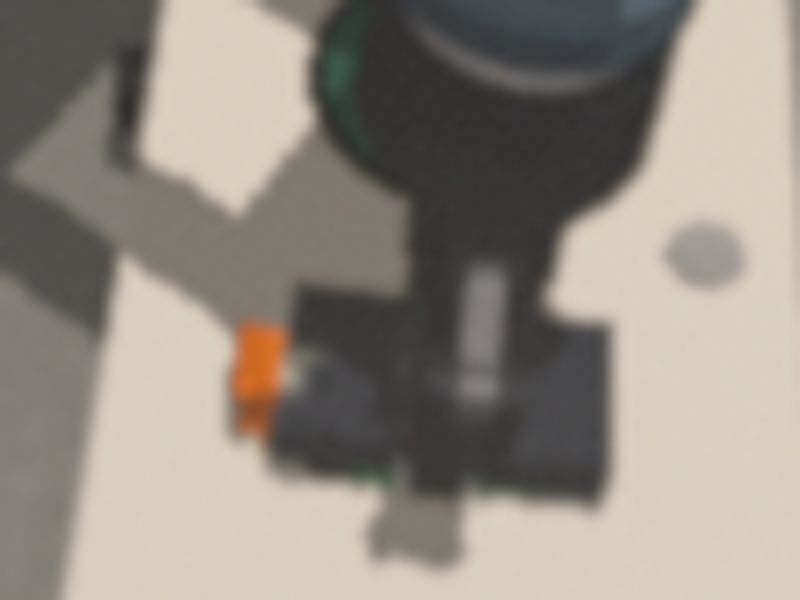

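Foot is brushing the lip (2.5 N), so I'll ease forward and lift along the cover's own axis.

Emit:
{"fn": "move_arm", "kwargs": {
  "rows": "0 0.03 -0.05 0 0 0 0.2; 0 0 -0.1 0 0 0 0.2; 0 0 -0.1 0 0 0 0.2; 0 0 0 0 0 0 0.2"
}}

```text
time_s: 18.25
eef_pos: [0.5181, -0.2992, 0.1554]
eef_rot: [-0.039, 0.773, 0.632, -0.032]
wrist_force: [-0.3, -0.0, -0.2]
opening: 0.523
```

Emit:
{"fn": "move_arm", "kwargs": {
  "rows": "0 0 -0.1 0 0 0 0.2; 0 0 -0.1 0 0 0 0.2; 0 0 -0.1 0 0 0 0.2; 0 0 0 0 0 0 0.2"
}}

```text
time_s: 18.65
eef_pos: [0.5186, -0.2994, 0.1585]
eef_rot: [-0.039, 0.773, 0.633, -0.032]
wrist_force: [-0.4, 0.4, -0.4]
opening: 0.525
```

Run:
```python
from g import *
report(hp(0,0,.1),rot_des(YAW,.1)); print(ctrl.get_obs()["torque"])
```

```text
t 18.65 pos [ 0.5186 -0.2994  0.1585] hatch xyz mm [ 4.7 -0.  88.5]
rot deg [-0.06  0.01  0.05] shift cm in desired frame [ 0.   -0.58 -1.1 ] in cur frame [ 0.   -0.58 -1.1 ]
F hatch [-0.48  0.33 -0.44] open 0.525
[ 0.02884103 -0.09741696  0.01520005]
```

Free. Lifting out.

Emit:
{"fn": "move_arm", "kwargs": {
  "rows": "0 0 -0.3 0 0 0 0.2; 0 0 -0.3 0 0 0 0.2; 0 0 -0.6 0 0 0 0.2; 0 0 -1 0 0 0 0.2; 0 0 -2 0 0 0 0.2; 0 0 -3 0 0 0 0.2; 0 0 -3 0 0 0 0.2; 0 0 -2 0 0 0 0.2; 0 0 0 0 0 0 0.2"
}}

```text
time_s: 19.55
eef_pos: [0.5323, -0.3029, 0.2844]
eef_rot: [-0.035, 0.773, 0.633, -0.031]
wrist_force: [0.4, -0.2, -0.6]
opening: 0.521
```

Run:
```python
from g import *
report(hp(0,0,.1),rot_des(YAW,.1)); print(ctrl.get_obs()["torque"])
c=ctrl.camera("side"); cv2.imwrite("pics/side12.png",cv2.resize(c["color"][210:350,200:360],None,fx=4.5,fy=4.5,interpolation=3))
c=ctrl.camera("top"); cv2.imwrite("pics/top12.png",cv2.resize(c["color"][130:250,200:420],None,fx=3.5,fy=3.5,interpolation=3))
```

```text
t 19.55 pos [ 0.5323 -0.3029  0.2844] hatch xyz mm [ 18.8  -0.8 214.4]
rot deg [0.34 0.22 0.04] shift cm in desired frame [ 0.08 -0.73 11.57] in cur frame [ 0.12 -0.79 11.57]
F hatch [ 0.49 -0.15 -0.65] open 0.521
[-0.02216667 -0.09080736  0.06132787]
```

View pics/side12.png

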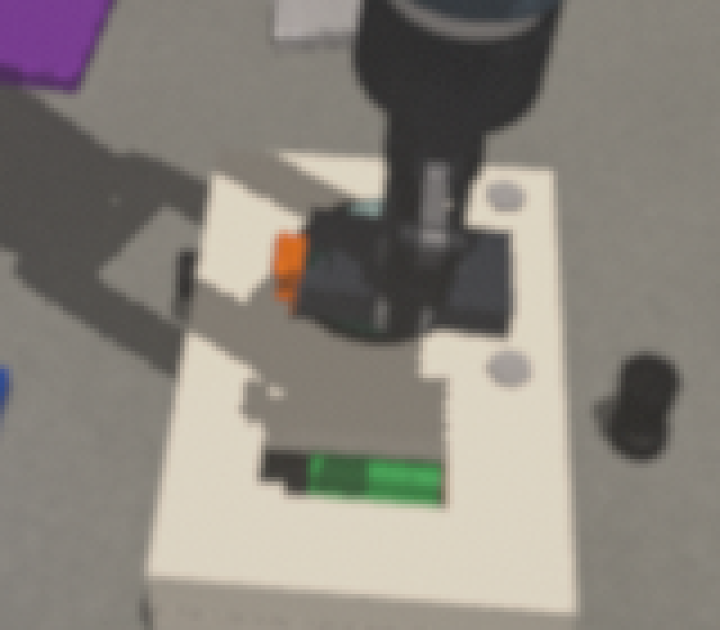

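View pics/top12.png

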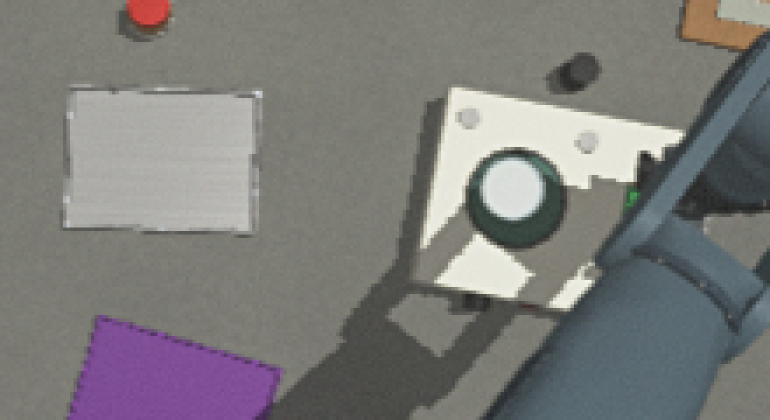

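The cover is in hand at crop (400,270) and the hatch is open with the green cells showing. The dish, eyepiece and jar haven't moved. Rotating, then carrying it to the tray.

Emit:
{"fn": "move_arm", "kwargs": {
  "rows": "0 0 0 2.6 0 0 0.2; 0 0 0 0 0 -4.6 0.2; 0 0 0 0 0 -4.6 0.2; 0 0 0 0 0 0 0.2; 0 0 0 0 0 0 0.2"
}}

```text
time_s: 20.15
eef_pos: [0.5301, -0.3014, 0.2782]
eef_rot: [-0.061, 0.719, 0.691, -0.042]
wrist_force: [1.4, -0.4, -0.6]
opening: 0.522
```

```bash
cat > tr.py <<'E'
from g import *
TR=np.array([.5857,.185]); Rt=rot_des(-.04,.14); tz=Rt.apply([0,0,1]); ty=Rt.apply([0,1,0])
C0=np.array([*TR,.025]); T=C0-tz*.0634+ty*.0005
if __name__=="__main__":
    report(T,Rt); report(T+[0,0,.08],Rt)
E
python3 tr.py
```

```text
t 20.15 pos [ 0.5301 -0.3014  0.2782] hatch xyz mm [ 16.3   0.3 208.2]
rot deg [-0.39 -1.41  0.06] shift cm in desired frame [48.82  7.16 18.22] in cur frame [48.35  7.34 19.37]
F hatch [ 1.4 -0.1 -0.6] open 0.522
t 20.15 pos [ 0.5301 -0.3014  0.2782] hatch xyz mm [ 16.3   0.3 208.2]
rot deg [-0.39 -1.41  0.06] shift cm in desired frame [48.82  6.04 10.3 ] in cur frame [48.54  6.17 11.46]
F hatch [ 1.4 -0.1 -0.6] open 0.522
```

Emit:
{"fn": "move_arm", "kwargs": {
  "rows": "0 0 0 -0.4 -1.4 0 0.2; 2 0.2 0 0 0 0 0.2; 4 0.5 0 0 0 0 0.2; 4 0.5 0 0 0 0 0.2; 4 0.5 0 0 0 0 0.2; 4 0.5 0 0 0 0 0.2; 4 0.5 0 0 0 0 0.2; 4 0.5 0 0 0 0 0.2; 4 0.5 0 0 0 0 0.2; 4 0.5 0 0 0 0 0.2; 4 0.5 0 0 0 0 0.2; 4 0.5 0 0 0 0 0.2; 3 0.5 0 0 0 0 0.2; 2 0.3 0 0 0 0 0.2; 1 0 0 0 0 0 0.2; 0 0 0 0 0 0 0.2; 0 0 0 0 0 0 0.2"
}}

```text
time_s: 21.85
eef_pos: [0.6074, 0.1754, 0.271]
eef_rot: [-0.049, 0.718, 0.692, -0.048]
wrist_force: [0.6, -0.3, -1.6]
opening: 0.524
```

```bash
python3 tr.py
python3 - <<'E'
from tr import *
print([d["bbox"] for d in (ctrl.camera("side"),ctrl.look_for("side","tray"))[1]])
c=ctrl.camera("side"); cv2.imwrite("pics/side13.png",cv2.resize(c["color"][120:270,200:380],None,fx=4.4,fy=4.4,interpolation=3))
E
```

```text
t 21.85 pos [0.6074 0.1754 0.271 ] hatch xyz mm [ -2.6 482.9 201. ]
rot deg [0.12 0.11 0.16] shift cm in desired frame [ 0.87  1.3  18.32] in cur frame [ 0.9   1.27 18.32]
F hatch [ 0.65 -0.21 -1.65] open 0.524
t 21.85 pos [0.6074 0.1754 0.271 ] hatch xyz mm [ -2.6 482.9 201. ]
rot deg [0.12 0.11 0.16] shift cm in desired frame [ 0.87  0.19 10.4 ] in cur frame [ 0.89  0.17 10.4 ]
F hatch [ 0.65 -0.21 -1.65] open 0.524
[[109.5, 281.8, 202.8, 369.4], [173.2, 188.5, 234.0, 230.5], [255.9, 177.1, 307.4, 222.6]]
```

View pics/side13.png

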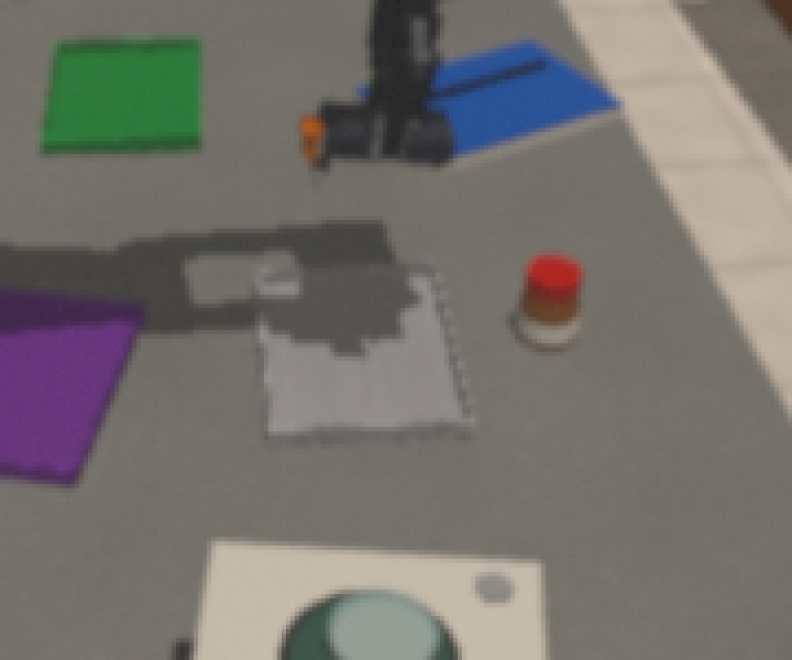

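The cover is held high near the steel tray at crop (365,350). Lowering to about 2 cm above the floor.

Emit:
{"fn": "move_arm", "kwargs": {
  "rows": "0.3 0.4 1.5 0 0 0 0.2; 0.3 0.4 3 0 0 0 0.2; 0.3 0.4 3 0 0 0 0.2; 0 0.1 3 0 0 0 0.2; 0 0 3 0 0 0 0.2; 0 0 1.8 0 0 0 0.2; 0 0 0.8 0 0 0 0.2; 0 0 0 0 0 0 0.2; 0 0 0 0 0 0 0.2"
}}

```text
time_s: 22.9
eef_pos: [0.5995, 0.1848, 0.1104]
eef_rot: [-0.049, 0.718, 0.692, -0.048]
wrist_force: [0.6, 0.3, 0.1]
opening: 0.525
```

```bash
python3 tr.py
python3 - <<'E'
from tr import *
c=ctrl.camera("side"); cv2.imwrite("pics/side14.png",cv2.resize(c["color"][150:250,220:350],None,fx=6,fy=6,interpolation=3))
E
```

```text
t 22.9 pos [0.5995 0.1848 0.1104] hatch xyz mm [-12.2 490.6  40.4]
rot deg [0.2  0.06 0.15] shift cm in desired frame [-0.03 -0.13  2.31] in cur frame [-0.03 -0.13  2.31]
F hatch [0.56 0.38 0.11] open 0.525
t 22.9 pos [0.5995 0.1848 0.1104] hatch xyz mm [-12.2 490.6  40.4]
rot deg [0.2  0.06 0.15] shift cm in desired frame [-0.03 -1.24 -5.61] in cur frame [-0.04 -1.22 -5.62]
F hatch [0.56 0.38 0.11] open 0.525
```

View pics/side14.png

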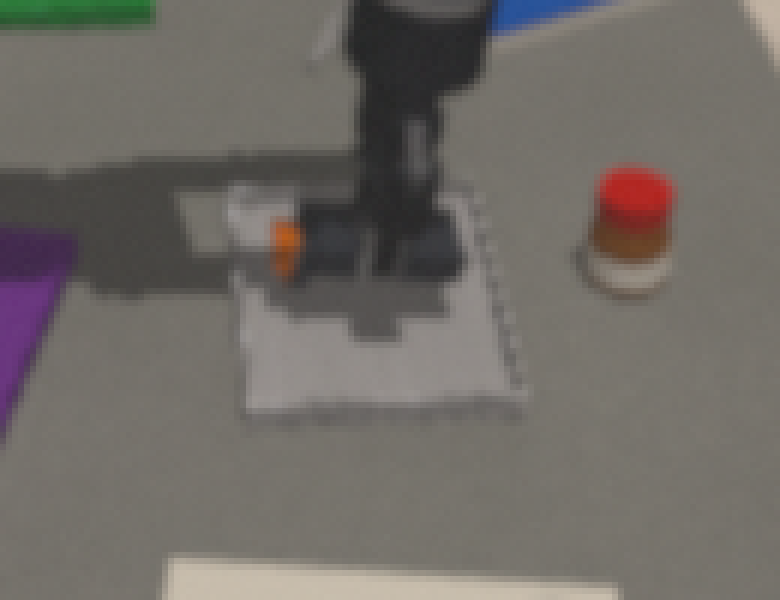

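Over the tray's centre. Lowering gently until I feel contact.

Emit:
{"fn": "move_arm", "kwargs": {
  "rows": "0 -0.1 0.5 0 0 0 0.2; 0 0 0.5 0 0 0 0.2; 0 0 0.5 0 0 0 0.2; 0 0 0.2 0 0 0 0.2; 0 0 0.1 0 0 0 0.2; 0 0 0.1 0 0 0 0.2; 0 0 0 0 0 0 0.2"
}}

```text
time_s: 23.65
eef_pos: [0.5952, 0.1851, 0.091]
eef_rot: [-0.049, 0.718, 0.692, -0.048]
wrist_force: [0.1, 0.4, -1.0]
opening: 0.523
```

Emit:
{"fn": "move_arm", "kwargs": {
  "rows": "0 0 0.1 0 0 0 0.2; 0 0 0.1 0 0 0 0.2; 0 0 0 0 0 0 0.2"
}}

```text
time_s: 23.95
eef_pos: [0.5955, 0.1851, 0.0899]
eef_rot: [-0.049, 0.718, 0.692, -0.048]
wrist_force: [-0.4, -1.3, 4.7]
opening: 0.519
```

Emit:
{"fn": "move_arm", "kwargs": {
  "rows": "0 0 0.05 0 0 0 0.2; 0 0 0 0 0 0 0.2"
}}

```text
time_s: 24.15
eef_pos: [0.5955, 0.1851, 0.0897]
eef_rot: [-0.049, 0.718, 0.692, -0.048]
wrist_force: [-0.1, -1.0, 6.9]
opening: 0.523
```

```bash
python3 tr.py
```

```text
t 24.15 pos [0.5955 0.1851 0.0897] hatch xyz mm [-16.1 490.   19.7]
rot deg [0.21 0.07 0.17] shift cm in desired frame [-0.05 -0.02  0.21] in cur frame [-0.05 -0.02  0.21]
F hatch [ 0.14 -1.    6.92] open 0.523
t 24.15 pos [0.5955 0.1851 0.0897] hatch xyz mm [-16.1 490.   19.7]
rot deg [0.21 0.07 0.17] shift cm in desired frame [-0.05 -1.14 -7.71] in cur frame [-0.05 -1.11 -7.72]
F hatch [ 0.14 -1.    6.92] open 0.523
```

Emit:
{"fn": "move_arm", "kwargs": {
  "rows": "0 0 -0.12 0 0 0 0.2; 0 0 0 0 0 0 0.2"
}}

```text
time_s: 24.35
eef_pos: [0.5954, 0.1851, 0.0901]
eef_rot: [-0.049, 0.718, 0.692, -0.048]
wrist_force: [1.6, 0.1, 2.6]
opening: 0.527
```

```bash
python3 -c "
from h import *
o=ctrl.get_obs();print(o['wrist_force'],o['torque'],o['eef_pos'])"
```

```text
[1.56584854 0.08353353 2.63310896] [-0.01558491 -0.00796566  0.02485003] [0.59537386 0.18507585 0.09007909]
```

Standing lightly on the floor. Opening slowly.

Emit:
{"fn": "move_arm", "kwargs": {
  "rows": "0 0 0 0 0 0 0.53; 0 0 0 0 0 0 0.56; 0 0 0 0 0 0 0.6; 0 0 0 0 0 0 0.7; 0 0 0 0 0 0 0.8; 0 0 0 0 0 0 0.9; 0 0 0 0 0 0 0.9; 0 0 0 0 0 0 0.9"
}}

```text
time_s: 25.15
eef_pos: [0.595, 0.1851, 0.0898]
eef_rot: [-0.049, 0.718, 0.692, -0.048]
wrist_force: [0.7, 0.8, -0.4]
opening: 0.902
```

Run:
```python
from tr import *
report(T,Rt)
c=ctrl.camera("side"); cv2.imwrite("pics/side15.png",cv2.resize(c["color"][150:250,220:350],None,fx=6,fy=6,interpolation=3))
```

```text
t 25.15 pos [0.595  0.1851 0.0898] hatch xyz mm [-16.6 489.9  19.8]
rot deg [0.13 0.07 0.17] shift cm in desired frame [-0.04  0.03  0.2 ] in cur frame [-0.04  0.03  0.2 ]
F hatch [ 0.54  0.93 -0.45] open 0.902
```

View pics/side15.png

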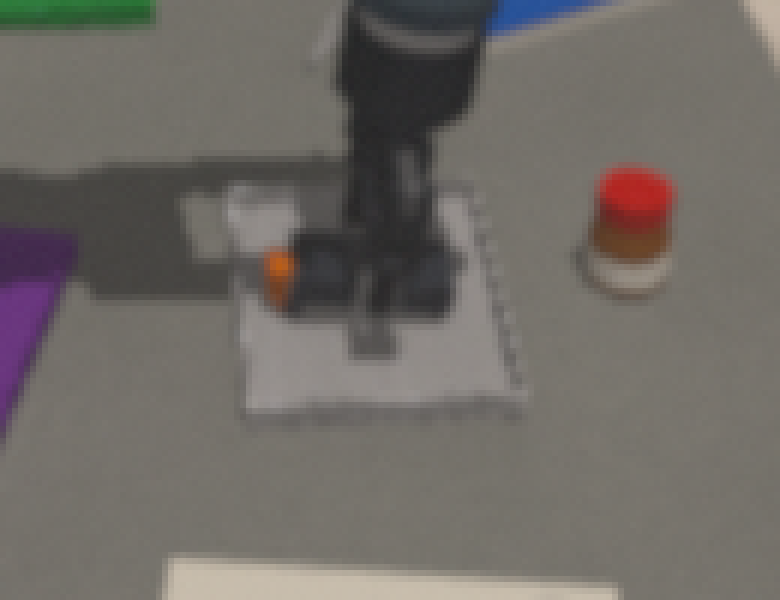

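Emit:
{"fn": "move_arm", "kwargs": {
  "rows": "0 0 -0.5 0 0 0 0.9; 0 0 -1 0 0 0 0.9; 0 0 -2 0 0 0 0.9; 0 0 -3 0 0 0 0.9; 0 0 -4 0 0 0 0.9; 0 0 -4 0 0 0 0.9; 0 0 -3 0 0 0 0.9; 0 -4 0 0 0 0 0.9; 0 -4 0 0 0 0 0.9; 0 -4 0 0 0 0 0.9; 0 -2 0 0 0 0 0.9; 0 0 0 0 0 0 0.9; 0 0 0 0 0 0 0.9"
}}

```text
time_s: 26.5
eef_pos: [0.4811, 0.1895, 0.2836]
eef_rot: [-0.048, 0.718, 0.692, -0.047]
wrist_force: [-0.0, -0.2, -0.4]
opening: 0.901
```

Run:
```python
from tr import *
print(ctrl.get_obs()["eef_pos"],ctrl.get_obs()["wrist_force"])
P=box(-.044,.046,-.023,.023,-.009,.009)@R.from_euler("y",.14).as_matrix().T
pp=place(P,(*TR,-.04),.025); tr=place(box(-.075,.075,-.1,.1,0,.016),(*TR,-.04))
for n,roi in(("top",(200,140,300,210)),("side",(235,165,335,240))):
    c=ctrl.camera(n); overlay(c,[],roi,7,f"pics/{n}16.png"); overlay(c,[(pp,(0,255,0)),(tr,(0,0,255))],roi,7,f"pics/{n}16o.png")
    cv2.imwrite(f"pics/{n}16f.png",c["color"])
    for q in["battery_cover","petri_dish","specimen_jar","eyepiece","snap_tab"]:
        for d in ctrl.look_for(n,q)[:1]: print(n,q,np.round(d["bbox"]),round(d["confidence"],2))
a=np.vstack([cv2.imread("pics/top16o.png")[:490],cv2.imread("pics/side16o.png")]); cv2.imwrite("pics/fin.png",cv2.resize(a,None,fx=.58,fy=.58))
```

```text
[0.48111443 0.18950576 0.28356637] [-0.04373451 -0.23618053 -0.37080266]
top petri_dish [339. 174. 354. 190.] 0.71
top specimen_jar [238. 128. 252. 140.] 0.68
top eyepiece [360. 145. 371. 157.] 0.56
side battery_cover [265. 188. 293. 205.] 0.57
side petri_dish [273. 252. 300. 276.] 0.73
side specimen_jar [315. 179. 331. 201.] 0.75
side eyepiece [336. 287. 354. 314.] 0.66
```

View pics/fin.png

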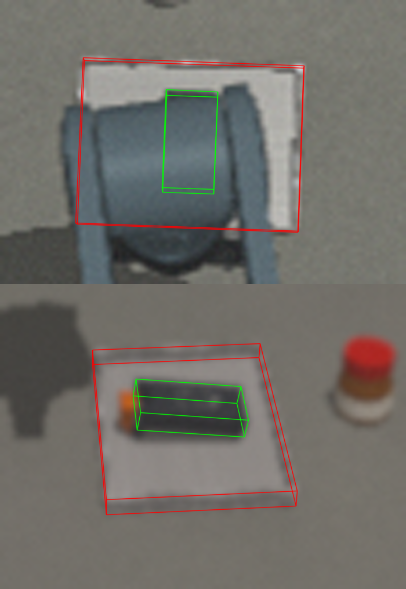

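View pics/side16f.png

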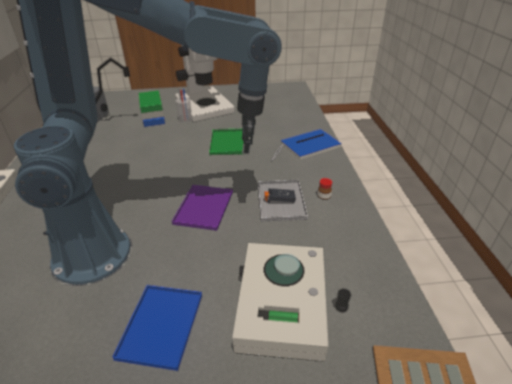

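The cover lies in the middle of the steel tray, at side px (279,196), outer face up. The bystanders are where they were.

```bash
python3 -c "
from bench import ctrl
print(ctrl.hand_in())"
```

```text
the job is handed in; nothing more can be done
None
```

The battery cover is off and lies outer face up in the middle of the steel tray. The job is handed in at about 27 s of robot time.

- **Release:** I pressed the tab to about 10–11 N by feel. The highest single reading was 12.2 N, at the edge of the stop range but well under the 16 N break limit. I then raised that end about 13 mm while pressed and let the catch rest on the deck.
- **Unhooking:** I gripped the cover by its sides and drew it about 4.5 mm towards its tab end until the foot just touched the lip. During the lift the foot brushed the lip at 2.5 N, so I eased forward and it came free.
- **Placing:** I lowered it to the tray floor. Contact reached about 7 N, which I eased to about 2.6 N before opening the gripper.

**Last checks:**
- The side camera shows the cover on the predicted outline at the tray centre, label up, with the green cells visible in the open hatch.
- The detector puts the dish, jar and eyepiece within a few pixels of their starting places.
- The gripper is clear, with wrist force near zero.
- The top camera could not confirm the placement because the arm blocked its view of the tray; that check rests on the side view alone.

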